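Load power boards into a pallet, swing the keeper bar shut and hasp it

TASK

Load every power board on the bench into the pallet for soldering, one to a lane: lay it flat with the relay towards the open end of the lane and slide it fully home under the lip at the far end, swinging the keeper bar out of the way first if need be. With the boards home and the hasp still up, push the free end of the keeper bar across the lanes to its stop, then swing the hasp over the bar and press it fully down. Leave the tape, the bottle and the screwdriver where they are.

Things in the scene. Friction and masses are not known exactly. Their poses are not given: they have to be found in the camera images.
- pallet: Fixed aluminium bed 12 mm high. Origin on the bench; at yaw 0 its x points away from the robot, y left; bed x -88 to 68, y -185 to 185 mm. 'Pallet x, y' mean this frame. Four lanes along x, centres y = 85, 35, -15, -65 mm, 46 wide, ribs 4 thick, 8 high above bed, x -38 to 56. Near ends open; end wall face at x = 56. A home board has its origin at x = 6, height 12 mm, its x axis along pallet x.
- lane1 (a point): Floor of lane 1 (leftmost, nearest the pivot pin) of the pallet, where the origin of a board that is home lies (bare end against the end wall, relay towards the open near end). Lane: 46 mm wide between ribs 8 mm high above the bed.
- lane2 (a point): Floor of lane 2 of the pallet, where the origin of a board that is home lies (bare end against the end wall, relay towards the open near end). Lane: 46 mm wide between ribs 8 mm high above the bed.
- lane3 (a point): Floor of lane 3 of the pallet, where the origin of a board that is home lies (bare end against the end wall, relay towards the open near end). Lane: 46 mm wide between ribs 8 mm high above the bed.
- lane4 (a point): Floor of lane 4 (rightmost) of the pallet, where the origin of a board that is home lies (bare end against the end wall, relay towards the open near end). Lane: 46 mm wide between ribs 8 mm high above the bed.
- lip (a point): Middle of the near top edge of the grey lip that hangs over all lanes at their far end, pallet x = 44 to 68 mm; underside 10 mm, top 14 mm above the bed: a board's 5 mm plate slides under it, 12 mm deep, to the end wall at pallet x = 56 mm. The relay stays clear of it.
- bar_pin (a point): Pivot pin of the keeper bar, at bed height, pallet x = -55, y = 155 mm. The bar turns level about it.
- bar_stop (a point): Top near edge of the dark block that stops the bar's free end: block pallet x = -47 to -35, y = -183 to -157 mm, 20 mm above the bed.
- bar (a joint): Keeper bar angle, rad. Steel bar 16 wide, 14 mm high, top 27 mm above the bench. 0 = closed on its stop: lies along pallet y at x = -55 mm across the lanes' open ends, 3 mm from home boards. Positive = free right end swung towards the robot, 0.70 = fully open; from 0.6 up all lanes are clear. Stays where left; about 1 N at the free end moves it.
- bar_tab (a point): Top centre of the upright tab at the bar's free end, to push the bar by: 14 mm across the bar, 12 along it, top 53 mm above the bench, 316 mm from the pivot pin.
- hasp (a joint): Hasp angle, rad. Strap 14 wide, 4 thick, 78 mm long. 0 = closed: lies level towards the robot, top 33 mm above the bench, between two ears on the bar (17 mm apart, 2 mm higher), hook in front of the bar, locking it. 1.57 = upright, 2.4 = leaning back, limit. Stiff, stays where left; 1 to 3 N at mid-length moves it. Closes only when the bar is home.
- hasp_hinge (a point): Hasp hinge axis (along pallet y), pallet x = 5, y = -130 mm, 31 mm above the bench, between two fixed ears 16 mm long in x, 40 mm above the bench, spanning y = -147 to -113 mm. The closed strap runs from here towards the robot; between hinge and bar it is free to be pressed from above.
- hasp_end (a point): Hook end of the hasp strap, 76 mm from the hinge axis on the strap's mid-line; the hook turns down 14 mm from here.
- board1: Loose power board, about 90 g, on the bench left or right of the pallet: green plate 100 x 40 x 5 mm, on it a black relay block 36 long x 24 wide x 26 mm high, top 31 mm above the underside. Origin: centre of the plate's underside; x runs along the board to its bare flat end (x = +50). Relay centre at x = -28, y = 0 mm, so the relay end is x = -50. None in starts without it.
- board2: Loose power board, about 90 g, on the bench left or right of the pallet: green plate 100 x 40 x 5 mm, on it a black relay block 36 long x 24 wide x 26 mm high, top 31 mm above the underside. Origin: centre of the plate's underside; x runs along the board to its bare flat end (x = +50). Relay centre at x = -28, y = 0 mm, so the relay end is x = -50. None in starts without it.
- board3: Loose power board, about 90 g, on the bench left or right of the pallet: green plate 100 x 40 x 5 mm, on it a black relay block 36 long x 24 wide x 26 mm high, top 31 mm above the underside. Origin: centre of the plate's underside; x runs along the board to its bare flat end (x = +50). Relay centre at x = -28, y = 0 mm, so the relay end is x = -50. None in starts without it.
- board4: Loose power board, about 90 g, on the bench left or right of the pallet: green plate 100 x 40 x 5 mm, on it a black relay block 36 long x 24 wide x 26 mm high, top 31 mm above the underside. Origin: centre of the plate's underside; x runs along the board to its bare flat end (x = +50). Relay centre at x = -28, y = 0 mm, so the relay end is x = -50. None in starts without it.
- tape: Bystander: loose roll of tape, 100 mm across, 48 mm high, standing beyond the left end of the pallet; origin at the centre of its underside. Leave it alone.
- flux: Bystander: loose bottle, 48 mm across, 110 mm high, to the right of the pallet; origin at the centre of its underside. Leave it alone.
- driver: Bystander: loose screwdriver, 180 mm long, lying to the left of the pallet; origin at its middle on the bench. Leave it alone.
Mind the look-alikes: they are no part of the job. What is shaped like the board3 but yellow is not meant.

How it is judged (in metres and radians):
On the way, in this order (a step that is already met when the one before it is completed fails the run):
1. every board is home in a lane and the keeper bar is against its stop, with the hasp still up (x of board1 in the frame of pallet between 0 and 0.012 m and y of board1 in the frame of pallet between -0.075 and 0.095 m and z of board1 in the frame of pallet between 0.008 and 0.016 m and angle between each of board1, board2, board3, board4's own z axis and vertical below 0.06 rad and angle between the x axis of each of board1, board2, board3, board4 and the x axis of pallet, either way round below 0.12 rad and x of board2 in the frame of pallet between 0 and 0.012 m and y of board2 in the frame of pallet between -0.075 and 0.095 m and z of board2 in the frame of pallet between 0.008 and 0.016 m and x of board3 in the frame of pallet between 0 and 0.012 m and y of board3 in the frame of pallet between -0.075 and 0.095 m and z of board3 in the frame of pallet between 0.008 and 0.016 m and x of board4 in the frame of pallet between 0 and 0.012 m and y of board4 in the frame of pallet between -0.075 and 0.095 m and z of board4 in the frame of pallet between 0.008 and 0.016 m and value of joint bar below 0.03 rad and value of joint hasp above 0.6 rad), for 0.2 s.
2. the hasp is down over the bar (value of joint bar below 0.03 rad and value of joint hasp below 0.08 rad), for 0.2 s.
At the end, for the whole second after the job is handed in: Every board present lies flat in a lane (tilt under 0.06 rad, within 0.12 rad of the lane's direction), bare end under the lip within 6 mm of the end wall; the keeper bar is within 0.03 rad of its stop; the hasp is within 0.08 rad of fully down; all at rest (all of step 2 and x of board1 in the frame of pallet between 0 and 0.012 m and y of board1 in the frame of pallet between -0.075 and 0.095 m and z of board1 in the frame of pallet between 0.008 and 0.016 m and angle between each of board1, board2, board3, board4's own z axis and vertical below 0.06 rad and angle between the x axis of each of board1, board2, board3, board4 and the x axis of pallet, either way round below 0.12 rad and x of board2 in the frame of pallet between 0 and 0.012 m and y of board2 in the frame of pallet between -0.075 and 0.095 m and z of board2 in the frame of pallet between 0.008 and 0.016 m and x of board3 in the frame of pallet between 0 and 0.012 m and y of board3 in the frame of pallet between -0.075 and 0.095 m and z of board3 in the frame of pallet between 0.008 and 0.016 m and x of board4 in the frame of pallet between 0 and 0.012 m and y of board4 in the frame of pallet between -0.075 and 0.095 m and z of board4 in the frame of pallet between 0.008 and 0.016 m and linear speed of each of board1, board2, board3, board4 below 0.02 m/s); the robot touches nothing.
It fails at once if the tape moved more than 3 cm (distance of tape from where it was at the start of the episode above 0.03 m).
It fails at once if the bottle moved more than 3 cm (distance of flux from where it was at the start of the episode above 0.03 m).
It fails at once if the screwdriver moved more than 3 cm (distance of driver from where it was at the start of the episode above 0.03 m).
Of board1, board2, board3, board4 only 3 to 4 are there at a start; the rules pass over those that are not, and their reading is None.
At some moment in a run one of board1, board2, board3, board4 may be knocked a few centimetres aside while the robot is not near it.
Once in a run the grip may slacken for a moment while it holds something.
It also fails if it takes over 210 s, if anything falls off the work surface, if the arm or the gripper's body presses on something with over 40 N, if the wrist force passes 120 N, or if a joint passes its speed limit or range.

ROBOT

A 6-joint arm with a two-finger parallel gripper is mounted at the origin on the work surface. World frame = base frame: x ahead of the robot, y to its left, z up, the work surface at z = 0. Lengths are in mm, angles in rad, forces in N, time in s.
With the tool pointing down it reaches from about 325 to 850 mm from the base axis. Payload 4.4 kg.
Tool frame: the origin (TCP) lies on the centre line of the jaws, within the pads' length; the fingertips stand 22 mm ahead of it and the grasp point (between the pads) lies 3 mm ahead of it (manip.tip_reach is the distance from the TCP to the fingertips, in mm); z points along the fingers, y is the line along which they close (so a half turn about z gives the same grasp; the last joint's range is limited). The gripper opens to 94 mm and grips with 3 to 60 N. Pads are 16 mm wide; open, the fingers measure 119 mm over their backs; the gripper's body (75 mm by 177 mm) begins 78 mm behind the grasp point.
Start: joints at [-1.351, 0.207, 1.542, -0, 1.393, -0.15], TCP at [207.81, -536.136, 202.847] pointing down, gripper open.
Joint ranges: [-2.73, 2.73], [-0.86, 2.22], [0.23, 2.46], [-1.11, 4.25], [0.08, 2.63], [-2.82, 2.82]. Speed limits (rad/s): [2.79, 2.79, 3.14, 3.14, 3.14, 3.14].

INTERFACE

Orientations are given as a unit quaternion [x, y, z, w].
In Python, from workcell import manip gives the robot as it stands.
- The arm moves only by the shell command python3 -m crank 'ROWS' [OPENING]. ROWS is JSON, a list of rows, each an object of numbers: "tx", "ty", "tz": the shift along the tool's x, y, z as a fraction of full scale; "ax", "ay", "az": the turn, a rotation vector about the tool's x, y, z as a fraction of full scale. In form: [{"tx": .., "ty": .., "tz": .., "ax": .., "ay": .., "az": ..}, ...]. A call has 1 to 5 rows; each row is the pose to reach, as a shift and turn from the pose commanded when the call began, along the tool's axes at that moment; what a row does not reach only later rows make up. Full scale, the value 1, is 100 mm for a shift and 90 degrees for a turn. A row lasts 1/12 s, in which the tool goes at most 41.7 mm and 7.16 degrees, less where a joint would pass 70% of its speed; a pose out of reach is approached as far as the arm can. A call with a number of a shift or a turn outside -1 to 1 is refused whole. A call with a gripper value outside its range is refused whole. OPENING is the gripper's target within -1 to 1 (fully open at 1, half-way at 0, shut at -1), set as the call begins (- or left out, the last holds). The fingers move at their own pace and stop on an object; the grip force is fixed at half the most. Time passes only in rows, so rows that repeat a pose let the fingers close. It gives the time, the measured TCP pose, the force, the opening and the grip force at its end, in the units of the state.
- manip.state(): the state, without advancing time (a new reading comes with each control period).
- manip.camera(name): name is "scene" or "top" or "wrist"; returns the picture (400x640x3 uint8, red, green, blue); there is no depth.
- manip.get_calibration(name): a dict with "camera_matrix" (3x3 intrinsics, pixels), "R" (3x3) and "t" (3): a world point X has camera coordinates R X + t. Camera axes: x right, y down, z forward; pixel columns grow to the right and rows downward; lengths in mm; the calibration is good to about 2 mm. A picture is of the moment at which its call begins: read the wrist's pose just before it. get_calibration takes no time and is no camera call; for the wrist camera it gives the pose at the moment of the call.
- manip.hand_in(): hands the job in; it is judged then, once.
Trained networks look in the newest picture that a camera, given by its name, has taken for a name from the list of things; names that differ only in an ending like _2 or _b are one class to them, and where a whole thing is asked for, a point or a joint stands for the part that bears it (a point fixed in the world has none). Each returns a list of dicts, best first, with "confidence" (0 to 1); they miss things now and then, are a little off and sometimes report something else, mostly with a low value. They report only what shows in the picture. A call takes as long as a camera call. They do not tell look-alikes from the thing itself.
- manip.trace(camera, name): "pixels" (400x640 bool, what is visible of it) and "box" ([left, top, right, bottom] in pixels, round what is visible of it).
The state is a dict: "time": time; "joint_pos": joint angles; "qd": joint speeds; "effort": joint torques, N m; "position": TCP position; "ee_rot": TCP orientation; "contact_force": force on the tool from outside, world axes, zero at the start; "moment": the same for the moment, N m; "finger_gap": finger opening in mm; "grip_force": force on a finger pad.
Only numpy, scipy, OpenCV 4.12 (cv2) and the standard library are available. Lean on these libraries where they do the work, as an engineer would, in place of code of your own. Each camera call takes 0.05 s, during which the arm holds its last target. There are 200 camera calls.

## Working session

There is one attempt and no reset: what is moved stays moved. The work goes in short steps, Python scripts to look and compute and a shell command to move; the robot and the scene stay as the last step left them, time stands still between calls to the robot, and variables do not carry over. Pictures are saved under pics/ and viewed, at most 14 in all, crops included, and the job is handed in when it is done.

```bash
ls; mkdir -p pics; cat > h.py <<'E'
import numpy as np,cv2
from workcell import manip
def snap(c,f=None):
    im=manip.camera(c)
    if f: cv2.imwrite(f,im[:,:,::-1])
    return im
def ray(c,u,v,z):
    k=manip.get_calibration(c);K,R,t=map(np.array,(k["camera_matrix"],k["R"],k["t"]));t=t.ravel()
    d=R.T@np.linalg.inv(K)@np.array([u,v,1.]);o=-R.T@t
    return o+d*(z-o[2])/d[2]
def proj(c,X):
    k=manip.get_calibration(c);K,R,t=map(np.array,(k["camera_matrix"],k["R"],k["t"]));t=t.ravel()
    p=K@(R@np.array(X,float)+t);return p[:2]/p[2]
E
python3 - <<'E'
from h import *
a=snap("top","pics/top.png");b=snap("scene","pics/scene.png")
for n in ["board1","bar_tab","pallet","hasp","tape","flux","driver"]:
    for r in manip.trace("top",n): 
        ys,xs=np.nonzero(r["pixels"]);print(n,round(r["confidence"],2),r["box"],len(xs),xs.mean().round(1),ys.mean().round(1))
k=manip.get_calibration("top");R=np.array(k["R"]);print(k, -R.T@np.array(k["t"]).ravel())
print(manip.state())
E
```

```text
pics
board1 0.95 [446.8, 239.0, 484.5, 254.5] 546 464.1 244.8
board1 0.86 [459.8, 263.9, 484.6, 302.3] 584 470.4 283.7
board1 0.8 [439.7, 187.3, 476.6, 200.9] 549 458.9 195.7
board1 0.7 [182.8, 184.0, 223.8, 210.2] 551 201.4 197.6
board1 0.63 [194.5, 237.0, 232.8, 259.7] 557 212.1 246.3
board1 0.62 [405.1, 198.4, 428.2, 237.2] 528 415.1 218.6
board1 0.45 [260.4, 119.0, 395.3, 218.8] 7809 329.3 151.8
bar_tab 0.74 [263.1, 119.6, 398.3, 218.7] 7775 329.3 151.5
bar_tab 0.61 [267.7, 154.5, 376.5, 218.3] 851 323.5 186.2
bar_tab 0.39 [451.2, 129.3, 474.1, 154.5] 413 459.5 139.1
pallet 0.84 [259.1, 119.9, 396.9, 218.9] 7980 329.3 151.7
pallet 0.22 [372.9, 130.9, 381.0, 150.8] 121 377.9 138.4
hasp 0.44 [372.6, 131.0, 381.0, 149.3] 100 377.8 138.0
tape 0.72 [197.6, 116.0, 235.1, 154.2] 794 214.0 132.7
tape 0.58 [260.8, 118.4, 396.0, 217.9] 7923 329.4 151.8
flux 0.97 [450.5, 128.5, 475.6, 154.8] 452 459.6 140.0
flux 0.51 [192.6, 235.7, 231.7, 259.7] 523 212.7 246.5
flux 0.38 [260.9, 119.8, 396.2, 216.0] 7813 329.4 151.6
flux 0.28 [270.2, 156.8, 376.7, 215.4] 740 324.2 186.5
driver 0.58 [263.2, 
[... 520 characters left out ...]
]
{'time': 0.45, 'joint_pos': array([-1.35148623e+00,  2.06656691e-01,  1.54163520e+00, -3.00876269e-05,
        1.39348972e+00, -1.50511456e-01]), 'qd': array([ 0.00051588, -0.00273842, -0.0012005 ,  0.00019406, -0.0007235 ,
       -0.00032489]), 'effort': array([-1.50657856e-03, -3.70416141e+01, -2.81349850e+01,  6.96720416e-02,
        2.95569061e-02, -5.20795447e-05]), 'position': array([ 207.79129427, -536.06551765,  202.75020986]), 'ee_rot': array([ 9.82952166e-01,  1.83861442e-01, -1.80482981e-05, -9.39131042e-05]), 'contact_force': array([-0.0427983 ,  0.63990733,  0.28103654]), 'moment': array([0.0191164 , 0.03718068, 0.00272662]), 'grip_force': 0.0, 'finger_gap': 94.10456759077559}
```

View pics/top.png

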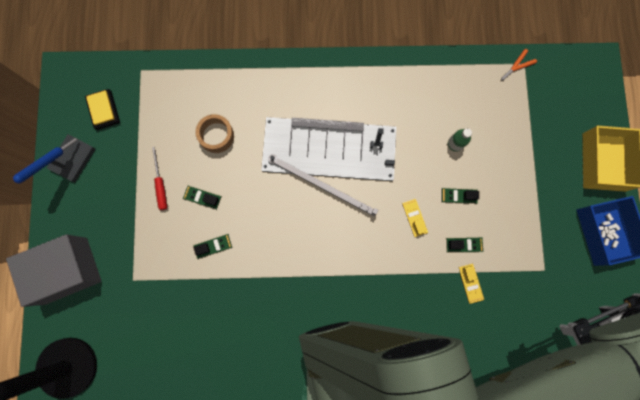

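View pics/scene.png

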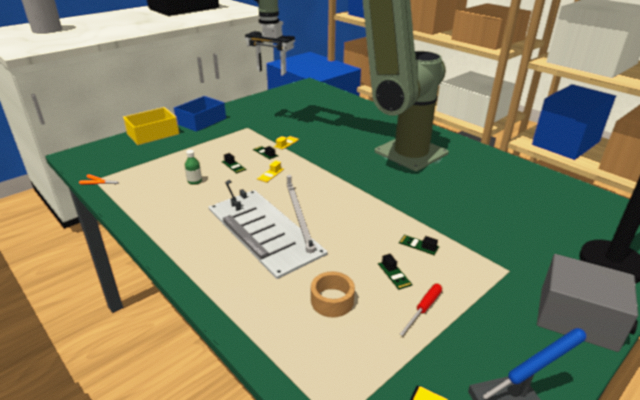

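```bash
cat >> h.py <<'E'
from scipy.optimize import minimize
def box(x0,x1,y0,y1,z0,z1): return np.array([[x,y,z] for x in(x0,x1) for y in(y0,y1) for z in(z0,z1)],float)
BOARD=[box(-50,50,-20,20,0,5),box(-46,-10,-12,12,5,31)]
PAL=[box(-88,68,-185,185,0,12),box(44,68,-114,110,12,26)]
def render(c,parts,p,z=0,shape=(400,640),S=4,roi=None):
    k=manip.get_calibration(c);K,R,t=map(np.array,(k["camera_matrix"],k["R"],k["t"]));t=t.ravel()
    x,y,a=p;M=np.array([[np.cos(a),-np.sin(a),0],[np.sin(a),np.cos(a),0],[0,0,1]])
    m=np.zeros(shape,np.uint8)
    for q in parts:
        X=q@M.T+[x,y,z];P=(X@R.T+t)@K.T;P=P[:,:2]/P[:,2:]
        h=cv2.convexHull(((P+.0)*16).astype(np.int32));cv2.fillConvexPoly(m,h,255,cv2.LINE_AA,4)
    return m
def fit(c,parts,mask,starts,z=0):
    T=mask.astype(float);best=None
    def f(q):
        m=render(c,parts,(q[0],q[1],q[2]/100),z)/255.;return 1-np.minimum(m,T).sum()/np.maximum(m,T).sum()
    for s in starts:
        s0=np.array([s[0],s[1],s[2]*100]);
        r=minimize(f,s0,method="Nelder-Mead",options=dict(initial_simplex=s0+np.array([[0,0,0],[8,0,0],[0,8,0],[0,0,12]]),xatol=.1,fatol=1e-4))
        if best is None or r.fun<best[1]: best=((r.x/[1,1,100]).round(3),round(r.fun,3))
    return best
E
python3 - <<'E'
from h import *
im=snap("top")
for r in manip.trace("top","board1"):
    ys,xs=np.nonzero(r["pixels"])
    if len(xs)>2000: continue
    px=im[ys,xs].astype(int);col=px.mean(0).round()
    g=ray("top",xs.mean(),ys.mean(),5)
    W=np.array([ray("top",u,v,5)[:2] for u,v in zip(xs,ys)]);W0=W-W.mean(0)
    w,V=np.linalg.eigh(W0.T@W0);d=V[:,1]
    dark=px.max(1)<40; s=(W0[dark]@d).mean() if dark.any() else 0
    if s>0:d=-d
    a=np.arctan2(d[1],d[0])
    b=[fit("top",BOARD,r["pixels"],[(g[0],g[1],A)]) for A in (a,a+np.pi)]
    print(xs.mean().round(),ys.mean().round(),col,"dark",dark.sum(),round(s,1),b)
r=manip.trace("top","pallet")[0];ys,xs=np.nonzero(r["pixels"]);g=ray("top",xs.mean(),ys.mean(),12)
print("pal",fit("top",PAL,r["pixels"],[(g[0],g[1],-.05),(g[0],g[1],.05)]))
print("tabray",ray("top",374,212,40))
o=cv2.resize(im[110:310,140:500],None,fx=2.2,fy=2.2,interpolation=cv2.INTER_CUBIC);cv2.imwrite("pics/c1.png",o[:,:,::-1])
for n,u,v in [("tape",214,133),("flux",459,142),("drv",160,190)]: print(n,ray("top",u,v,0).round())
E
```

```text
415.0 218.0 [214. 187.  92.] dark 0 0 [(array([ 470.337, -212.788,   -2.87 ]), np.float64(0.084)), (array([ 4.70456e+02, -2.12918e+02,  2.69000e-01]), np.float64(0.084))]
471.0 283.0 [197. 169.  78.] dark 0 0 [(array([ 288.593, -355.227,   -2.913]), np.float64(0.076)), (array([ 2.89001e+02, -3.55257e+02,  2.29000e-01]), np.float64(0.086))]
201.0 197.0 [69. 81. 62.] dark 141 -26.6 [(array([539.297, 377.555,   1.254]), np.float64(0.152)), (array([539.366, 377.458,   4.398]), np.float64(0.172))]
460.0 196.0 [66. 77. 58.] dark 149 -27.8 [(array([ 529.805, -341.72 ,    1.52 ]), np.float64(0.15)), (array([ 530.206, -343.65 ,    4.664]), np.float64(0.14))]Traceback (most recent call last):
  File "<stdin>", line 8, in <module>
  File "h.py", line 8, in ray
    k=manip.get_calibration(c);K,R,t=map(np.array,(k["camera_matrix"],k["R"],k["t"]));t=t.ravel()
ValueError: time passes only in moves, steps and waits
```

```bash
sed -i 's/k=manip.get_calibration(c);/k=cal(c);/' h.py; cat >> h.py <<'E'
_C={}
def cal(c):
    if c not in _C: _C[c]=manip.get_calibration(c)
    return _C[c]
def rough(c,im,r,z=0):
    ys,xs=np.nonzero(r["pixels"]);px=im[ys,xs].astype(int)
    W=np.array([ray(c,u,v,z+5)[:2] for u,v in zip(xs[::3],ys[::3])]);g=W.mean(0);W0=W-g
    d=np.linalg.eigh(W0.T@W0)[1][:,1];dark=px[::3].max(1)<40
    s=(W0[dark]@d).mean() if dark.any() else 0
    if s>0:d=-d
    return (g[0],g[1],np.arctan2(d[1],d[0])),px.mean(0).round(),s,xs.mean().round(),ys.mean().round()
E
python3 - <<'E'
from h import *
im=snap("top")
o=cv2.resize(im[110:310,140:500],None,fx=2.2,fy=2.2,interpolation=cv2.INTER_CUBIC);cv2.imwrite("pics/c1.png",o[:,:,::-1])
for r in manip.trace("top","board1"):
    if not 300<r["pixels"].sum()<2000: continue
    s=rough("top",im,r)
    print(s[1:],fit("top",BOARD,r["pixels"],[s[0]]))
r=max(manip.trace("top","pallet"),key=lambda r:r["pixels"].sum());ys,xs=np.nonzero(r["pixels"]);g=ray("top",xs.mean(),ys.mean(),12)
print("pal",fit("top",PAL,r["pixels"],[(g[0],g[1],-.05),(g[0],g[1],.05)]))
print("tabray",ray("top",374,212,40))
for n,u,v in [("tape",214,133),("flux",459,142),("drv",160,190)]: print(n,ray("top",u,v,0).round())
E
```

```text
(array([73., 85., 65.]), np.float64(29.031680793889233), np.float64(212.0), np.float64(246.0)) (array([404.054, 345.616,  -1.258]), np.float64(0.099))
(array([199., 170.,  77.]), 0, np.float64(470.0), np.float64(284.0)) (array([ 288.292, -354.661,   -2.884]), np.float64(0.132))
(array([68., 78., 60.]), np.float64(22.933973497152163), np.float64(464.0), np.float64(245.0)) (array([ 393.251, -345.024,   -1.553]), np.float64(0.118))
(array([214., 187.,  94.]), 0, np.float64(414.0), np.float64(218.0)) (array([ 470.137, -212.336,   -2.829]), np.float64(0.089))
(array([66., 77., 58.]), np.float64(-30.964600631831928), np.float64(459.0), np.float64(196.0)) (array([ 529.37 , -339.502,    1.508]), np.float64(0.151))
(array([68., 80., 61.]), np.float64(-26.160597223130985), np.float64(202.0), np.float64(197.0)) (array([539.732, 377.446,   1.223]), np.float64(0.154))
pal (array([ 6.80329e+02,  1.92650e+01, -8.90000e-02]), np.float64(0.096))
tabray [483.78095614 -95.80747495  40.        ]
tape [725. 345.  -0.]
flux [ 685. -352.    0.]
drv [563. 493.   0.]
```

View pics/c1.png

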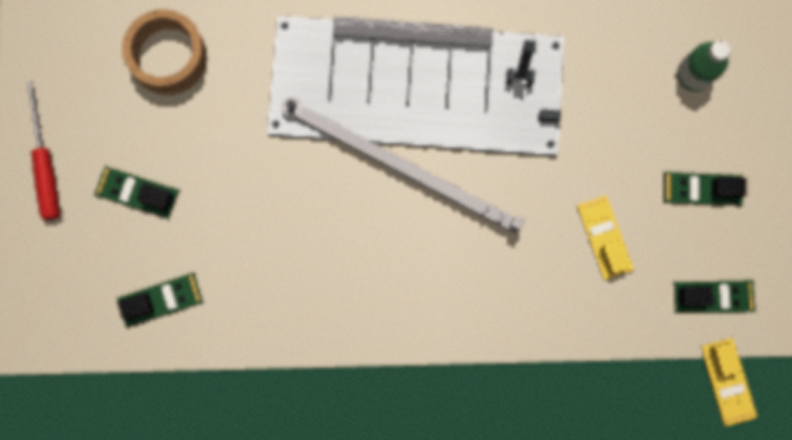

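```bash
cat >> h.py <<'E'
def yaw():
    q=manip.state()["ee_rot"];return 2*np.arctan2(q[1],q[0])
def wrap(a): return (a+np.pi)%(2*np.pi)-np.pi
def plan(x,y,z,a=None):
    "print calls (tx,ty,tz,az in full-scale units) from here to the pose"
    s=manip.state();p=np.array(s["position"],float);y0=yaw();a=y0 if a is None else a
    d=np.array([x,y,z])-p;da=wrap(a-y0);n=1
    while True:
        cur=y0;ok=True;L=[]
        for i in range(n):
            dd=d/n;t=np.array([np.cos(cur)*dd[0]+np.sin(cur)*dd[1],np.sin(cur)*dd[0]-np.cos(cur)*dd[1],-dd[2]])/100
            az=-da/n/(np.pi/2)
            if abs(t).max()>1 or abs(az)*90>35.8 or np.linalg.norm(t)>2: ok=False
            L.append((*t.round(3),round(az,3)));cur+=da/n
        if ok: break
        n+=1
    rows=max(np.ceil(np.linalg.norm(d)/n/41.7),np.ceil(abs(da)/n*57.3/7.16))
    print("from",p.round(1),round(y0,3),"calls",n,"rows",rows)
    for l in L: print(" tx %g ty %g tz %g az %g"%l)
def P(x,y,pal):
    c,s=np.cos(pal[2]),np.sin(pal[2]);return np.array([pal[0]+c*x-s*y,pal[1]+s*x+c*y])
E
python3 - <<'E'
from h import *
plan(560,20,330,-.089)
k=cal("wrist");R=np.array(k["R"]);o=-R.T@np.array(k["t"]).ravel();s=manip.state()
print(k["camera_matrix"],o,o-s["position"],R[2])
E
python3 -m crank '[{"tz":-0.4},{"tz":-0.7},{"tz":-1}]' 2>&1 | head -20
```

```text
from [ 207.8 -536.1  202.9] 0.37 calls 6 rows 3.0
 tx 0.882 ty -0.652 tz -0.212 az 0.049
 tx 0.83 ty -0.718 tz -0.212 az 0.049
 tx 0.773 ty -0.779 tz -0.212 az 0.049
 tx 0.711 ty -0.836 tz -0.212 az 0.049
 tx 0.645 ty -0.887 tz -0.212 az 0.049
 tx 0.575 ty -0.934 tz -0.212 az 0.049
[[316.88720924   0.         322.13911088]
 [  0.         316.88720924 201.82188262]
 [  0.           0.           1.        ]] [ 283.37033456 -506.75376296  383.52625578] [ 75.5525868   29.38432434 180.64626857] [-0.25719907 -0.09998796 -0.9611717 ]
invalid input
```

```bash
python3 -m crank '[{"tx":0.88,"ty":-0.65,"tz":-0.2,"ax":0,"ay":0,"az":0.05},{"tx":0.88,"ty":-0.65,"tz":-0.2,"ax":0,"ay":0,"az":0.05},{"tx":0.88,"ty":-0.65,"tz":-0.2,"ax":0,"ay":0,"az":0.05}]'
```

```text
time: 0.95
position: [267.4, -441.6, 223.1]
ee_rot: [0.989, 0.145, 0.0, -0.001]
contact_force: [0.3, -0.3, 0.6]
finger_gap: 94.5
grip_force: 0.0
```

```bash
python3 -m crank '[{"tx":0.83,"ty":-0.72,"tz":-0.21,"ax":0,"ay":0,"az":0.05},{"tx":0.83,"ty":-0.72,"tz":-0.21,"ax":0,"ay":0,"az":0.05},{"tx":0.83,"ty":-0.72,"tz":-0.21,"ax":0,"ay":0,"az":0.05}]' >/dev/null
python3 -m crank '[{"tx":0.77,"ty":-0.78,"tz":-0.21,"ax":0,"ay":0,"az":0.05},{"tx":0.77,"ty":-0.78,"tz":-0.21,"ax":0,"ay":0,"az":0.05},{"tx":0.77,"ty":-0.78,"tz":-0.21,"ax":0,"ay":0,"az":0.05}]' >/dev/null
python3 -m crank '[{"tx":0.71,"ty":-0.84,"tz":-0.21,"ax":0,"ay":0,"az":0.05},{"tx":0.71,"ty":-0.84,"tz":-0.21,"ax":0,"ay":0,"az":0.05},{"tx":0.71,"ty":-0.84,"tz":-0.21,"ax":0,"ay":0,"az":0.05}]' >/dev/null
python3 -m crank '[{"tx":0.65,"ty":-0.89,"tz":-0.21,"ax":0,"ay":0,"az":0.05},{"tx":0.65,"ty":-0.89,"tz":-0.21,"ax":0,"ay":0,"az":0.05},{"tx":0.65,"ty":-0.89,"tz":-0.21,"ax":0,"ay":0,"az":0.05},{"tx":0.65,"ty":-0.89,"tz":-0.21,"ax":0,"ay":0,"az":0.05}]'
python3 - <<'E'
from h import *
plan(530,20,330,-.089)
E
```

```text
time: 2.03
position: [505.7, -69.1, 308.4]
ee_rot: [1.0, -0.008, 0.002, -0.001]
contact_force: [-0.3, -0.2, 0.4]
finger_gap: 93.8
grip_force: 0.0
from [505.7 -69.1 308.4] -0.017 calls 1 rows 3.0
 tx 0.228 ty -0.894 tz -0.216 az 0.046
```

```bash
python3 -m crank '[{"tx":0.9,"ty":-0.9,"tz":-0.1,"ax":0,"ay":0,"az":0.046},{"tx":0.9,"ty":-0.9,"tz":-0.1,"ax":0,"ay":0,"az":0.046},{"tx":0.9,"ty":-0.9,"tz":-0.1,"ax":0,"ay":0,"az":0.046},{"tx":0.9,"ty":-0.9,"tz":-0.1,"ax":0,"ay":0,"az":0.046},{"tx":0.9,"ty":-0.9,"tz":-0.1,"ax":0,"ay":0,"az":0.046}]'
python3 - <<'E'
from h import *
cal("wrist");im=snap("wrist","pics/w1.png")
r=max(manip.trace("wrist","pallet"),key=lambda r:r["pixels"].sum());print(r["box"],r["pixels"].sum())
f=fit("wrist",PAL,r["pixels"],[(680,19,-.089)]);print(f)
o=im.copy()
def line(a,b,z):
    p=[proj("wrist",[*P(*q,f[0]),z]) for q in(a,b)];cv2.line(o,*[tuple(int(round(v)) for v in q) for q in p],(255,0,0),1)
for y in(-90,-40,10,60,110): line((-38,y),(56,y),20)
for q in [((-88,-185),(-88,185)),((-88,-185),(68,-185)),((68,-185),(68,185)),((-88,185),(68,185))]: line(*q,12)
o=np.hstack([o]);cv2.imwrite("pics/w1o.png",o[:,:,::-1])
E
```

```text
time: 2.45
position: [595.6, 15.5, 315.8]
ee_rot: [0.999, -0.046, -0.001, 0.0]
contact_force: [0.2, 0.6, 0.2]
finger_gap: 94.1
grip_force: 0.0
[183.4, 52.6, 448.2, 236.1] 29832
(array([ 6.83701e+02,  1.86600e+01, -9.10000e-02]), np.float64(0.084))
```

View pics/w1o.png

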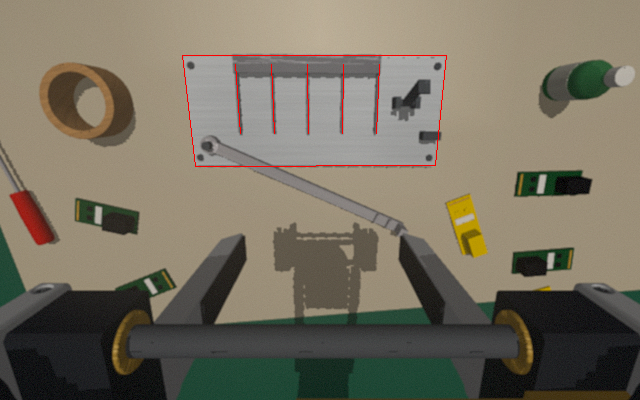

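```bash
python3 - <<'E'
from h import *
from scipy.optimize import least_squares
cal("wrist");im=snap("wrist");g=cv2.GaussianBlur(cv2.cvtColor(im,cv2.COLOR_RGB2GRAY),(0,0),.7).astype(np.float32)
hsv=cv2.cvtColor(im,cv2.COLOR_RGB2HSV)[...,1].astype(np.float32)
f0=np.array([683.7,18.7,-.091])
segs=[((-88,-175),(-88,-60),(-1,0)),((-80,-185),(60,-185),(0,-1)),((-80,185),(60,185),(0,1)),((68,-175),(68,-125),(1,0)),((68,120),(68,175),(1,0))]
def res(p,scan=False):
    out=[]
    for a,b,n in segs:
        for t in np.linspace(0,1,25):
            q=np.array(a)*(1-t)+np.array(b)*t; s=np.arange(-8,8.1,.5)
            v=np.array([proj("wrist",[*P(*(q+np.array(n)*k),p),12]) for k in s],np.float32)
            sm=cv2.remap(cv2.GaussianBlur(hsv,(0,0),.8),v[:,0][None],v[:,1][None],cv2.INTER_LINEAR)[0]
            gr=np.gradient(sm);i=np.argmax(gr)  # saturation rises leaving aluminium
            if 0<i<len(s)-1 and gr[i]>1:out.append((*q,*n,s[i],gr[i]))
    return np.array(out)
p=f0
for it in range(3):
    E=res(p); 
    # world offsets -> linear solve for dx,dy,da in pallet frame
    A=np.c_[E[:,2],E[:,3],-E[:,1]*E[:,2]+E[:,0]*E[:,3]];w=least_squares(lambda d:A@d-E[:,4],np.zeros(3),loss="soft_l1").x
    c,s=np.cos(p[2]),np.sin(p[2]);p=p+[c*w[0]-s*w[1],s*w[0]+c*w[1],w[2]]
    r=E[:,4]-A@w
    print(p.round(3),len(E),[(round(r[(E[:,2:4]==n).all(1)].mean(),2)) for n in [(-1,0),(0,-1),(0,1),(1,0)]])
# ribs
for y in(-90,-40,10,60,110):
    o=[]
    for x in range(-25,30,4):
        s=np.arange(-9,9.1,.5);v=np.array([proj("wrist",[*P(x,y+k,p),20]) for k in s],np.float32)
        sm=cv2.remap(g,v[:,0][None],v[:,1][None],cv2.INTER_LINEAR)[0];o.append(s[np.argmin(sm)])
    print("rib",y,np.median(o))
pin=P(-55,155,p)
for u,v,z in [(400,227,53),(386,221,27)]:
    q=ray("wrist",u,v,z)[:2]-pin;print("bar",wrap(np.arctan2(q[1],q[0])-p[2]+np.pi/2),np.hypot(*q),q+pin)
for n in ["board1","bar_tab","hasp"]:
  for r in manip.trace("wrist",n):
    if n!="board1": print(n,r["confidence"],r["box"],r["pixels"].sum());continue
    if not 800<r["pixels"].sum()<6000: continue
    s=rough("wrist",im,r);print(s[1:],r["pixels"].sum(),fit("wrist",BOARD,r["pixels"],[s[0]]))
E
```

```text
[ 6.83569e+02  1.92370e+01 -9.60000e-02] 125 [np.float64(0.54), np.float64(-0.53), np.float64(-0.65), np.float64(0.24)]
[ 6.83589e+02  1.92320e+01 -9.50000e-02] 125 [np.float64(0.51), np.float64(-0.41), np.float64(-0.53), np.float64(0.23)]
[ 6.83569e+02  1.92130e+01 -9.60000e-02] 125 [np.float64(0.81), np.float64(-0.54), np.float64(-0.68), np.float64(0.34)]
rib -90 1.5
rib -40 0.5
rib 10 -0.5
rib 60 -1.0
rib 110 -2.0
bar -0.39607426646832344 309.05889651803903 [497.70009052 -93.68039864]
bar -0.41609818935008747 294.3953603324647 [499.45546186 -77.91911488]
(array([42., 55., 38.]), np.float64(-26.060094438147342), np.float64(551.0), np.float64(181.0)) 1799 (array([ 533.575, -339.225,    1.492]), np.float64(0.089))
(array([171., 142.,  23.]), 0, np.float64(466.0), np.float64(225.0)) 1534 (array([ 472.048, -212.552,   -2.827]), np.float64(0.122))
(array([61., 66., 50.]), np.float64(-15.683242476257744), np.float64(106.0), np.float64(216.0)) 1537 (array([543.931, 375.064,   1.267]), np.float64(0.118))
(array([46., 56., 39.]), np.float64(15.759783192907038), np.float64(541.0), np.float64(260.0)) 1421 (array([ 396.832, -344.033,   -1.576]), np.float64(0.109))
(array([69., 80., 57.]), np.float64(24.551485041376054), np.float64(151.0), np.float64(283.0)) 871 (array([408.375, 342.161,  -1.263]), np.float64(0.43))
bar_tab 0.62 [197.2, 135.8, 408.9, 237.6] 2788
bar_tab 0.5 [38.6, 62.7, 133.4, 141.0] 4678
hasp 0.78 [403.1, 78.8, 428.2, 103.5] 412
```

```bash
python3 - <<'E'
from h import *
plan(535.6,348,120,1.267)
E
```

```text
from [594.4  13.4 317.3] -0.097 calls 4 rows 3.0
 tx -0.227 ty -0.818 tz 0.493 az -0.217
 tx 0.06 ty -0.847 tz 0.493 az -0.217
 tx 0.339 ty -0.779 tz 0.493 az -0.217
 tx 0.58 ty -0.62 tz 0.493 az -0.217
```

```bash
python3 -m crank '[{"tx":-0.23,"ty":-0.82,"tz":0.49,"ax":0,"ay":0,"az":-0.217},{"tx":-0.23,"ty":-0.82,"tz":0.49,"ax":0,"ay":0,"az":-0.217},{"tx":-0.23,"ty":-0.82,"tz":0.49,"ax":0,"ay":0,"az":-0.217}]' 0.3 >/dev/null
python3 -m crank '[{"tx":0.06,"ty":-0.85,"tz":0.49,"ax":0,"ay":0,"az":-0.217},{"tx":0.06,"ty":-0.85,"tz":0.49,"ax":0,"ay":0,"az":-0.217},{"tx":0.06,"ty":-0.85,"tz":0.49,"ax":0,"ay":0,"az":-0.217}]' >/dev/null
python3 -m crank '[{"tx":0.34,"ty":-0.78,"tz":0.49,"ax":0,"ay":0,"az":-0.217},{"tx":0.34,"ty":-0.78,"tz":0.49,"ax":0,"ay":0,"az":-0.217},{"tx":0.34,"ty":-0.78,"tz":0.49,"ax":0,"ay":0,"az":-0.217}]' >/dev/null
python3 -m crank '[{"tx":0.58,"ty":-0.62,"tz":0.49,"ax":0,"ay":0,"az":-0.217},{"tx":0.58,"ty":-0.62,"tz":0.49,"ax":0,"ay":0,"az":-0.217},{"tx":0.58,"ty":-0.62,"tz":0.49,"ax":0,"ay":0,"az":-0.217},{"tx":0.58,"ty":-0.62,"tz":0.49,"ax":0,"ay":0,"az":-0.217}]'
python3 - <<'E'
from h import *
cal("wrist");im=snap("wrist","pics/w2.png")
for r in manip.trace("wrist","board1"):
    if not 800<r["pixels"].sum()<20000: continue
    s=rough("wrist",im,r);print(s,r["box"],r["pixels"].sum(),fit("wrist",BOARD,r["pixels"],[s[0]]))
plan(535.6,348,60,1.267)
E
```

```text
time: 3.83
position: [532.5, 351.0, 118.1]
ee_rot: [0.804, 0.594, -0.002, -0.001]
contact_force: [-0.6, -0.6, -0.5]
finger_gap: 61.3
grip_force: 0.0
((np.float64(404.6818916384456), np.float64(352.81307068524546), np.float64(-1.2357601207588669)), array([44., 50., 38.]), np.float64(14.537014829114785), np.float64(198.0), np.float64(232.0)) [153.9, 185.3, 241.6, 288.7] 4103 (array([408.062, 346.67 ,  -1.271]), np.float64(0.098))
((np.float64(543.5474744838428), np.float64(378.4023285108756), np.float64(1.243430304564033)), array([72., 86., 62.]), np.float64(-37.814361035126126), np.float64(325.0), np.float64(167.0)) [305.9, 114.8, 349.1, 225.9] 4529 (array([543.417, 376.783,   1.248]), np.float64(0.075))
from [535.6 349.  121.1] 1.266 calls 1 rows 2.0
 tx -0.009 ty 0.003 tz 0.611 az -0.001
```

View pics/w2.png

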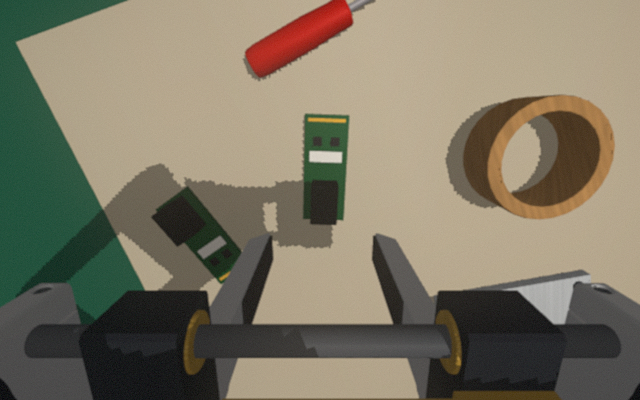

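```bash
python3 -m crank '[{"tx":0.01,"ty":-0.014,"tz":0.4,"ax":0,"ay":0,"az":0.01},{"tx":0.01,"ty":-0.014,"tz":0.7,"ax":0,"ay":0,"az":0.01},{"tx":0.01,"ty":-0.014,"tz":0.88,"ax":0,"ay":0,"az":0.01},{"tx":0.01,"ty":-0.014,"tz":0.88,"ax":0,"ay":0,"az":0.01}]' 
python3 -m crank '[{"tx":0,"ty":0,"tz":0,"ax":0,"ay":0,"az":0},{"tx":0,"ty":0,"tz":0,"ax":0,"ay":0,"az":0},{"tx":0,"ty":0,"tz":0,"ax":0,"ay":0,"az":0},{"tx":0,"ty":0,"tz":0,"ax":0,"ay":0,"az":0},{"tx":0,"ty":0,"tz":0,"ax":0,"ay":0,"az":0}]' -1
python3 -m crank '[{"tx":0,"ty":0,"tz":-0.3,"ax":0,"ay":0,"az":0},{"tx":0,"ty":0,"tz":-0.6,"ax":0,"ay":0,"az":0},{"tx":0,"ty":0,"tz":-0.8,"ax":0,"ay":0,"az":0},{"tx":0,"ty":0,"tz":-0.8,"ax":0,"ay":0,"az":0}]'
python3 - <<'E'
from h import *
pal=(683.6,19.2,-.096)
for n,y in enumerate((85,35,-15,-65)): print(n+1,P(-8-28,y,pal).round(1),P(6-28,y,pal).round(1))
plan(*P(-36,85,pal),100,-.096)
E
```

```text
time: 4.27
position: [532.3, 347.5, 29.4]
ee_rot: [0.812, 0.584, -0.004, -0.0]
contact_force: [-0.7, -0.5, 0.2]
finger_gap: 61.4
grip_force: 0.0
time: 4.68
position: [535.8, 351.6, 34.8]
ee_rot: [0.81, 0.586, 0.002, 0.0]
contact_force: [0.4, 0.6, -0.1]
finger_gap: 31.3
grip_force: 0.0
time: 5.02
position: [538.6, 353.4, 119.8]
ee_rot: [0.81, 0.586, 0.006, 0.001]
contact_force: [2.1, 0.3, -0.1]
finger_gap: 4.2
grip_force: 0.0
1 [655.9 107.3] [669.8 105.9]
2 [651.1  57.5] [665.1  56.1]
3 [646.3   7.7] [660.3   6.4]
4 [641.5 -42.1] [655.5 -43.4]
from [538.6 353.4 119.8] 1.253 calls 3 rows 4.0
 tx -0.657 ty 0.628 tz 0.066 az 0.286
 tx -0.319 ty 0.851 tz 0.066 az 0.286
 tx 0.083 ty 0.905 tz 0.066 az 0.286
```

```bash
cat >> h.py <<'E'
def boards(c="wrist",lo=800,z=0):
    cal(c);im=snap(c)
    for r in manip.trace(c,"board1"):
        n=r["pixels"].sum()
        if not lo<n<20000: continue
        s=rough(c,im,r,z)
        if s[1][0]>100: continue
        f=fit(c,BOARD,r["pixels"],[s[0]],z);x,y,a=f[0]
        print("board",s[3:],n,f,"dark",round(s[2]),"relay",np.round([x-28*np.cos(a),y-28*np.sin(a)],1))
E
python3 -m crank '[{"tx":0,"ty":0,"tz":0,"ax":0,"ay":0,"az":0},{"tx":0,"ty":0,"tz":0,"ax":0,"ay":0,"az":0},{"tx":0,"ty":0,"tz":0,"ax":0,"ay":0,"az":0},{"tx":0,"ty":0,"tz":0,"ax":0,"ay":0,"az":0},{"tx":0,"ty":0,"tz":0,"ax":0,"ay":0,"az":0}]' 0.3
python3 - <<'E'
from h import *
boards();plan(534.5,350.2,34)
E
```

```text
time: 5.43
position: [533.4, 350.7, 111.1]
ee_rot: [0.81, 0.586, -0.001, -0.0]
contact_force: [-0.5, -0.5, -0.0]
finger_gap: 34.3
grip_force: 0.0
board (np.float64(198.0), np.float64(239.0)) 4427 (array([408.325, 346.336,  -1.257]), np.float64(0.06)) dark 20 relay [399.7 373. ]
from [533.9 350.9 111.8] 1.253 calls 1 rows 2.0
 tx -0.005 ty 0.008 tz 0.778 az -0
```

```bash
python3 - <<'E'
from h import *
cal("wrist");im=snap("wrist","pics/w3.png")
for r in manip.trace("wrist","board2")+manip.trace("wrist","board1"):
    print(r["confidence"],r["box"],r["pixels"].sum())
E
```

```text
0.76 [147.8, 193.1, 252.8, 294.7] 4349
0.68 [303.5, 117.1, 346.5, 229.6] 4792
0.17 [481.0, 268.4, 598.2, 399.6] 5053
0.76 [147.8, 193.1, 252.8, 294.7] 4349
0.68 [303.5, 117.1, 346.5, 229.6] 4792
0.17 [481.0, 268.4, 598.2, 399.6] 5053
```

View pics/w3.png

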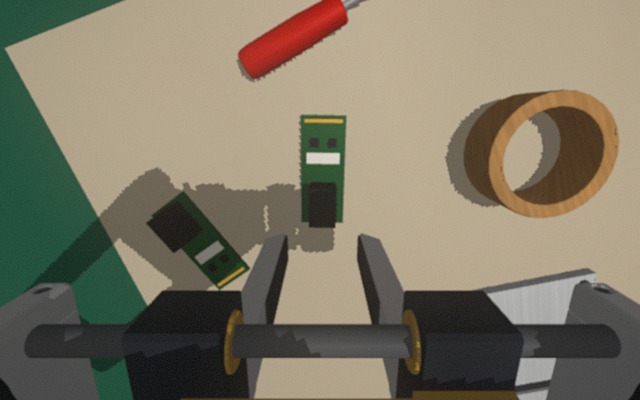

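```bash
python3 -m crank '[{"tx":0,"ty":0,"tz":0,"ax":0,"ay":0,"az":0},{"tx":0,"ty":0.01,"tz":0.3,"ax":0,"ay":0,"az":0},{"tx":0,"ty":0.01,"tz":0.6,"ax":0,"ay":0,"az":0},{"tx":0,"ty":0.01,"tz":0.78,"ax":0,"ay":0,"az":0},{"tx":0,"ty":0.01,"tz":0.78,"ax":0,"ay":0,"az":0}]' 
python3 -m crank '[{"tx":0,"ty":0,"tz":0,"ax":0,"ay":0,"az":0},{"tx":0,"ty":0,"tz":0,"ax":0,"ay":0,"az":0},{"tx":0,"ty":0,"tz":0,"ax":0,"ay":0,"az":0},{"tx":0,"ty":0,"tz":0,"ax":0,"ay":0,"az":0},{"tx":0,"ty":0,"tz":0,"ax":0,"ay":0,"az":0}]' -1
python3 -m crank '[{"tx":0,"ty":0,"tz":0,"ax":0,"ay":0,"az":0},{"tx":0,"ty":0,"tz":0,"ax":0,"ay":0,"az":0},{"tx":0,"ty":0,"tz":0,"ax":0,"ay":0,"az":0},{"tx":0,"ty":0,"tz":0,"ax":0,"ay":0,"az":0},{"tx":0,"ty":0,"tz":0,"ax":0,"ay":0,"az":0}]'
```

```text
time: 6.1
position: [531.4, 348.8, 29.6]
ee_rot: [0.81, 0.586, -0.005, -0.001]
contact_force: [-0.0, -0.4, -0.5]
finger_gap: 61.5
grip_force: 0.0
time: 6.52
position: [536.6, 351.5, 36.6]
ee_rot: [0.81, 0.586, 0.002, 0.0]
contact_force: [-0.6, 0.6, -0.4]
finger_gap: 31.1
grip_force: 0.0
time: 6.93
position: [535.3, 350.8, 34.8]
ee_rot: [0.81, 0.586, -0.0, -0.0]
contact_force: [-0.8, 0.0, -0.6]
finger_gap: 1.1
grip_force: 0.0
```

```bash
python3 - <<'E'
from h import *
cal("wrist");im=snap("wrist","pics/w4.png")
s=manip.state();p=s["position"];a=yaw();print(p,a,s["contact_force"],s["finger_gap"])
ty=np.array([np.sin(a),-np.cos(a)])
print("tip",proj("wrist",[p[0],p[1],p[2]-22]),"tcp",proj("wrist",p), manip.tip_reach)
boards()
E
```

```text
[535.3044892  350.83601264  34.76386549] 1.2525714494372822 [-0.2458048   0.53369088  0.45438962] 0.45252331637332427
tip [321.51291162 233.74384268] tcp [321.45013462 247.00901785] 22.0
board (np.float64(320.0), np.float64(176.0)) 7153 (array([543.247, 377.028,   1.238]), np.float64(0.213)) dark -31 relay [534.1 350.6]
board (np.float64(151.0), np.float64(276.0)) 7473 (array([408.3  , 346.687,  -1.28 ]), np.float64(0.112)) dark 14 relay [400.3 373.5]
```

View pics/w4.png

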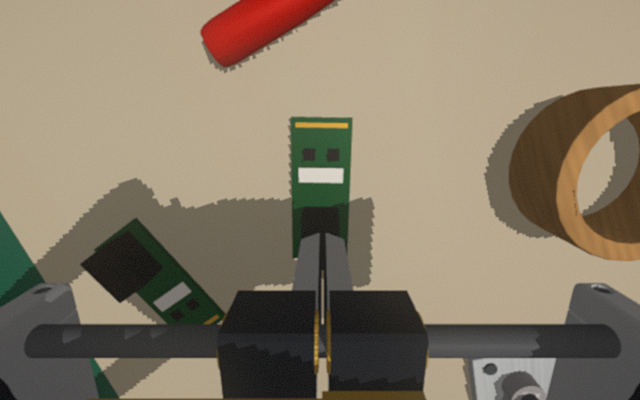

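```bash
for i in 1; do python3 -m crank '[{"tx":0,"ty":0,"tz":0.01,"ax":0,"ay":0,"az":0},{"tx":0,"ty":0,"tz":0.02,"ax":0,"ay":0,"az":0},{"tx":0,"ty":0,"tz":0.03,"ax":0,"ay":0,"az":0},{"tx":0,"ty":0,"tz":0.03,"ax":0,"ay":0,"az":0}]'; done
python3 -m crank '[{"tx":0,"ty":0,"tz":0.01,"ax":0,"ay":0,"az":0},{"tx":0,"ty":0,"tz":0.02,"ax":0,"ay":0,"az":0},{"tx":0,"ty":0,"tz":0.03,"ax":0,"ay":0,"az":0},{"tx":0,"ty":0,"tz":0.03,"ax":0,"ay":0,"az":0}]'
```

```text
time: 7.42
position: [535.1, 350.7, 31.4]
ee_rot: [0.81, 0.586, -0.0, -0.0]
contact_force: [-0.0, 0.3, -0.6]
finger_gap: 0.2
grip_force: 0.0
time: 7.75
position: [535.4, 350.9, 28.8]
ee_rot: [0.81, 0.586, 0.0, 0.0]
contact_force: [-0.2, 0.4, 0.1]
finger_gap: 0.3
grip_force: 0.0
```

```bash
python3 - <<'E'
from h import *
cal("wrist");im=snap("wrist");s=manip.state();p=s["position"];a=yaw();t=np.array([np.cos(a),np.sin(a),0]);n=np.array([np.sin(a),-np.cos(a),0])
o=cv2.resize(im[120:320,220:420],None,fx=3,fy=3,interpolation=cv2.INTER_CUBIC)
def dot(X,c): 
    q=(proj("wrist",X)-[220,120])*3;cv2.circle(o,tuple(int(v) for v in q),4,c,-1)
for i in(-8,8):
  for j in (-12.5,12.5): dot(p+i*t+j*n+[0,0,-22],(255,0,0)); dot(p+i*t+j*n,(0,255,255))
b=np.array([543.4,376.8,0]);ab=1.248;tb=np.array([np.cos(ab),np.sin(ab),0]);nb=np.array([np.sin(ab),-np.cos(ab),0])
for i in(-46,-10):
  for j in(-12,12): dot(b+i*tb+j*nb+[0,0,31],(255,255,0))
for j in(-20,20): dot(b-50*tb+j*nb+[0,0,5],(255,0,255))
cv2.imwrite("pics/w5.png",o[:,:,::-1])
E
```

```text
(no output)
```

View pics/w5.png

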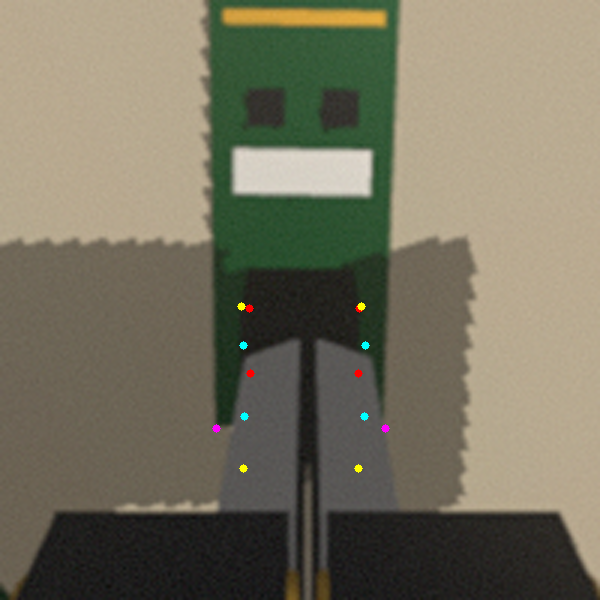

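```bash
python3 -m crank '[{"tx":0,"ty":0,"tz":0.01,"ax":0,"ay":0,"az":0},{"tx":0,"ty":0,"tz":0.02,"ax":0,"ay":0,"az":0},{"tx":0,"ty":0,"tz":0.02,"ax":0,"ay":0,"az":0},{"tx":0,"ty":0,"tz":0.02,"ax":0,"ay":0,"az":0}]'
python3 -m crank '[{"tx":0,"ty":0,"tz":0.01,"ax":0,"ay":0,"az":0},{"tx":0,"ty":0,"tz":0.02,"ax":0,"ay":0,"az":0},{"tx":0,"ty":0,"tz":0.02,"ax":0,"ay":0,"az":0},{"tx":0,"ty":0,"tz":0.02,"ax":0,"ay":0,"az":0}]'
```

```text
time: 8.13
position: [535.5, 351.0, 28.7]
ee_rot: [0.81, 0.586, -0.0, 0.0]
contact_force: [-3.5, -2.2, 9.4]
finger_gap: 0.6
grip_force: 4.3
time: 8.47
position: [535.6, 351.0, 28.6]
ee_rot: [0.81, 0.586, -0.0, 0.0]
contact_force: [-6.9, -4.2, 17.5]
finger_gap: 0.1
grip_force: 8.6
```

```bash
python3 -m crank '[{"tx":0,"ty":0,"tz":-0.16,"ax":0,"ay":0,"az":0},{"tx":0,"ty":0,"tz":-0.16,"ax":0,"ay":0,"az":0},{"tx":0,"ty":0,"tz":-0.16,"ax":0,"ay":0,"az":0},{"tx":0,"ty":0,"tz":-0.16,"ax":0,"ay":0,"az":0},{"tx":0,"ty":0,"tz":-0.16,"ax":0,"ay":0,"az":0}]' 0.2
python3 -m crank '[{"tx":0,"ty":0,"tz":0,"ax":0,"ay":0,"az":0},{"tx":0,"ty":0,"tz":0,"ax":0,"ay":0,"az":0},{"tx":0,"ty":0,"tz":0,"ax":0,"ay":0,"az":0},{"tx":0,"ty":0,"tz":0,"ax":0,"ay":0,"az":0},{"tx":0,"ty":0,"tz":0,"ax":0,"ay":0,"az":0}]'
python3 -m crank '[{"tx":0,"ty":0,"tz":0.1,"ax":0,"ay":0,"az":0},{"tx":0,"ty":0,"tz":0.2,"ax":0,"ay":0,"az":0},{"tx":0,"ty":0,"tz":0.25,"ax":0,"ay":0,"az":0},{"tx":0,"ty":0,"tz":0.25,"ax":0,"ay":0,"az":0}]'
python3 - <<'E'
from h import *
print(manip.state()["position"])
cal("wrist");im=snap("wrist","pics/w6.png")
E
```

```text
time: 8.88
position: [534.7, 350.5, 39.6]
ee_rot: [0.81, 0.586, -0.001, -0.0]
contact_force: [0.6, -0.4, -0.6]
finger_gap: 30.4
grip_force: 0.0
time: 9.3
position: [535.3, 350.8, 40.7]
ee_rot: [0.81, 0.586, -0.0, -0.0]
contact_force: [-0.8, 0.7, 0.3]
finger_gap: 56.5
grip_force: 0.0
time: 9.63
position: [533.4, 349.9, 13.0]
ee_rot: [0.81, 0.586, -0.002, -0.0]
contact_force: [-1.0, -0.6, 0.8]
finger_gap: 56.5
grip_force: 0.0
[533.39622219 349.85463489  13.04978343]
```

View pics/w6.png

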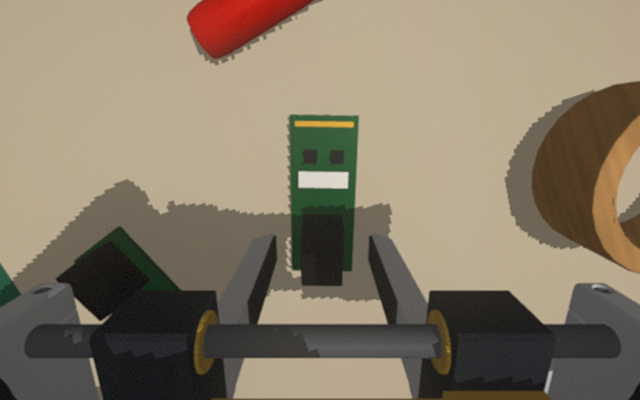

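```bash
python3 -m crank '[{"tx":0,"ty":0,"tz":0.03,"ax":0,"ay":0,"az":0},{"tx":0,"ty":0,"tz":0.05,"ax":0,"ay":0,"az":0},{"tx":0,"ty":0,"tz":0.05,"ax":0,"ay":0,"az":0},{"tx":0,"ty":0,"tz":0.05,"ax":0,"ay":0,"az":0},{"tx":0,"ty":0,"tz":0.05,"ax":0,"ay":0,"az":0}]' -1 >/dev/null
python3 -m crank '[{"tx":0,"ty":0,"tz":0,"ax":0,"ay":0,"az":0},{"tx":0,"ty":0,"tz":0,"ax":0,"ay":0,"az":0},{"tx":0,"ty":0,"tz":0,"ax":0,"ay":0,"az":0},{"tx":0,"ty":0,"tz":0,"ax":0,"ay":0,"az":0}]'
python3 -m crank '[{"tx":0,"ty":0,"tz":-0.3,"ax":0,"ay":0,"az":0},{"tx":0,"ty":0,"tz":-0.6,"ax":0,"ay":0,"az":0},{"tx":0,"ty":0,"tz":-0.9,"ax":0,"ay":0,"az":0},{"tx":0,"ty":0,"tz":-0.9,"ax":0,"ay":0,"az":0}]'
python3 - <<'E'
from h import *
pal=(683.6,19.2,-.096)
plan(*P(-38,85,pal),100,-.096)
E
```

```text
time: 10.43
position: [535.5, 351.0, 11.1]
ee_rot: [0.81, 0.586, 0.0, 0.0]
contact_force: [0.2, 0.3, 1.7]
finger_gap: 23.7
grip_force: 30.0
time: 10.77
position: [540.1, 353.2, 108.3]
ee_rot: [0.81, 0.586, 0.007, 0.001]
contact_force: [1.4, 0.3, 0.5]
finger_gap: 23.7
grip_force: 30.0
from [540.1 353.2 108.3] 1.253 calls 3 rows 4.0
 tx -0.66 ty 0.616 tz 0.028 az 0.286
 tx -0.326 ty 0.842 tz 0.028 az 0.286
 tx 0.072 ty 0.9 tz 0.028 az 0.286
```

```bash
python3 -m crank '[{"tx":-0.66,"ty":0.62,"tz":0.03,"ax":0,"ay":0,"az":0.286},{"tx":-0.66,"ty":0.62,"tz":0.03,"ax":0,"ay":0,"az":0.286},{"tx":-0.66,"ty":0.62,"tz":0.03,"ax":0,"ay":0,"az":0.286},{"tx":-0.66,"ty":0.62,"tz":0.03,"ax":0,"ay":0,"az":0.286}]'>/dev/null
python3 -m crank '[{"tx":-0.33,"ty":0.84,"tz":0.03,"ax":0,"ay":0,"az":0.286},{"tx":-0.33,"ty":0.84,"tz":0.03,"ax":0,"ay":0,"az":0.286},{"tx":-0.33,"ty":0.84,"tz":0.03,"ax":0,"ay":0,"az":0.286},{"tx":-0.33,"ty":0.84,"tz":0.03,"ax":0,"ay":0,"az":0.286}]'>/dev/null
python3 -m crank '[{"tx":0.07,"ty":0.9,"tz":0.03,"ax":0,"ay":0,"az":0.286},{"tx":0.07,"ty":0.9,"tz":0.03,"ax":0,"ay":0,"az":0.286},{"tx":0.07,"ty":0.9,"tz":0.03,"ax":0,"ay":0,"az":0.286},{"tx":0.07,"ty":0.9,"tz":0.03,"ax":0,"ay":0,"az":0.286},{"tx":0.07,"ty":0.9,"tz":0.03,"ax":0,"ay":0,"az":0.286}]'>/dev/null
python3 -m crank '[{"tx":0,"ty":0,"tz":0,"ax":0,"ay":0,"az":0},{"tx":0,"ty":0,"tz":0,"ax":0,"ay":0,"az":0},{"tx":0,"ty":0,"tz":0,"ax":0,"ay":0,"az":0}]'
python3 - <<'E'
from h import *
pal=(683.6,19.2,-.096)
cal("wrist");im=snap("wrist")
b=manip.trace("wrist","board1")
for r in b: print(r["confidence"],r["box"],r["pixels"].sum())
plan(*P(-37,85,pal),40,-.096)
E
```

```text
time: 12.1
position: [648.5, 105.4, 91.4]
ee_rot: [0.999, -0.046, -0.0, 0.0]
contact_force: [-0.7, -0.3, -1.2]
finger_gap: 23.6
grip_force: 30.0
0.97 [288.8, 118.2, 355.7, 289.5] 10115
from [648.7 105.4  91.7] -0.093 calls 1 rows 2.0
 tx 0.06 ty -0.025 tz 0.517 az 0.002
```

```bash
cat >> h.py <<'E'
PALP=(683.6,19.2,-.096)
def topal(x,y,a,pal=PALP):
    c,s=np.cos(pal[2]),np.sin(pal[2]);dx,dy=x-pal[0],y-pal[1];return np.round([c*dx+s*dy,-s*dx+c*dy,wrap(a-pal[2])],3)
def held(dz=11.1,pr=True):
    cal("wrist");s=manip.state();im=snap("wrist");p=s["position"];a=PALP[2]
    for r in manip.trace("wrist","board1"):
        if r["pixels"].sum()<6000: continue
        f=fit("wrist",BOARD,r["pixels"],[(p[0]+28*np.cos(a),p[1]+28*np.sin(a),a)],p[2]-dz)
        print("held",f,"pallet",topal(*f[0]),"tool pallet",topal(p[0],p[1],yaw()),p[2])
E
python3 -m crank '[{"tx":0.06,"ty":-0.025,"tz":0.3,"ax":0,"ay":0,"az":0},{"tx":0.06,"ty":-0.025,"tz":0.45,"ax":0,"ay":0,"az":0},{"tx":0.06,"ty":-0.025,"tz":0.45,"ax":0,"ay":0,"az":0},{"tx":0.06,"ty":-0.025,"tz":0.45,"ax":0,"ay":0,"az":0},{"tx":0.06,"ty":-0.025,"tz":0.45,"ax":0,"ay":0,"az":0}]'
python3 - <<'E'
from h import *
held()
E
```

```text
time: 12.62
position: [655.8, 106.9, 47.9]
ee_rot: [0.999, -0.047, 0.001, -0.0]
contact_force: [1.3, -0.5, -0.4]
finger_gap: 23.7
grip_force: 30.0
held (array([ 6.83016e+02,  1.04537e+02, -8.50000e-02]), np.float64(0.128)) pallet [-8.7610e+00  8.4888e+01  1.1000e-02] tool pallet [-3.6071e+01  8.4662e+01  1.0000e-03] 47.859758995361126
```

```bash
python3 -m crank '[{"tx":0,"ty":0,"tz":0.1,"ax":0,"ay":0,"az":0},{"tx":0,"ty":0,"tz":0.2,"ax":0,"ay":0,"az":0},{"tx":0,"ty":0,"tz":0.23,"ax":0,"ay":0,"az":0},{"tx":0,"ty":0,"tz":0.235,"ax":0,"ay":0,"az":0},{"tx":0,"ty":0,"tz":0.235,"ax":0,"ay":0,"az":0}]'
python3 -m crank '[{"tx":0.03,"ty":0,"tz":0,"ax":0,"ay":0,"az":0},{"tx":0.06,"ty":0,"tz":0,"ax":0,"ay":0,"az":0},{"tx":0.09,"ty":0,"tz":0,"ax":0,"ay":0,"az":0},{"tx":0.12,"ty":0,"tz":0,"ax":0,"ay":0,"az":0},{"tx":0.12,"ty":0,"tz":0,"ax":0,"ay":0,"az":0}]'
```

```text
time: 13.13
position: [654.6, 106.6, 22.9]
ee_rot: [0.999, -0.048, -0.001, 0.0]
contact_force: [-1.4, -0.4, 0.4]
finger_gap: 23.6
grip_force: 30.0
time: 13.55
position: [668.0, 105.3, 23.1]
ee_rot: [0.999, -0.048, 0.0, 0.0]
contact_force: [-0.3, 0.3, -0.4]
finger_gap: 23.6
grip_force: 30.0
```

```bash
python3 -m crank '[{"tx":0.01,"ty":0,"tz":0.002,"ax":0,"ay":0,"az":0},{"tx":0.02,"ty":0,"tz":0.005,"ax":0,"ay":0,"az":0},{"tx":0.03,"ty":0,"tz":0.005,"ax":0,"ay":0,"az":0},{"tx":0.03,"ty":0,"tz":0.005,"ax":0,"ay":0,"az":0}]'
python3 - <<'E'
from h import *
held()
E
```

```text
time: 13.88
position: [670.4, 105.2, 23.0]
ee_rot: [0.999, -0.048, 0.0, -0.0]
contact_force: [0.4, 0.9, 0.9]
finger_gap: 23.9
grip_force: 30.0
held (array([ 6.84600e+02,  1.03612e+02, -9.00000e-02]), np.float64(0.214)) pallet [-7.0960e+00  8.4119e+01  6.0000e-03] tool pallet [-2.1415e+01  8.4329e+01  1.0000e-03] 22.960891586429206
```

```bash
python3 -m crank '[{"tx":0.01,"ty":0,"tz":0,"ax":0,"ay":0,"az":0},{"tx":0.02,"ty":0,"tz":0,"ax":0,"ay":0,"az":0},{"tx":0.02,"ty":0,"tz":0,"ax":0,"ay":0,"az":0},{"tx":0.02,"ty":0,"tz":0,"ax":0,"ay":0,"az":0}]'
python3 -m crank '[{"tx":0.01,"ty":0,"tz":0,"ax":0,"ay":0,"az":0},{"tx":0.02,"ty":0,"tz":0,"ax":0,"ay":0,"az":0},{"tx":0.02,"ty":0,"tz":0,"ax":0,"ay":0,"az":0},{"tx":0.02,"ty":0,"tz":0,"ax":0,"ay":0,"az":0}]'
```

```text
time: 14.32
position: [670.4, 105.2, 22.9]
ee_rot: [0.999, -0.047, -0.002, 0.0]
contact_force: [-5.8, 0.4, 4.4]
finger_gap: 23.6
grip_force: 30.0
time: 14.65
position: [670.3, 105.2, 22.9]
ee_rot: [0.999, -0.047, -0.004, 0.0]
contact_force: [-9.9, 0.7, 8.8]
finger_gap: 23.7
grip_force: 30.0
```

```bash
python3 -m crank '[{"tx":-0.04,"ty":0,"tz":-0.005,"ax":0,"ay":0,"az":0},{"tx":-0.04,"ty":0,"tz":-0.005,"ax":0,"ay":0,"az":0},{"tx":-0.04,"ty":0,"tz":-0.005,"ax":0,"ay":0,"az":0},{"tx":-0.04,"ty":0,"tz":-0.005,"ax":0,"ay":0,"az":0},{"tx":-0.04,"ty":0,"tz":-0.005,"ax":0,"ay":0,"az":0}]' -0.1
python3 -m crank '[{"tx":0,"ty":0,"tz":-0.2,"ax":0,"ay":0,"az":0},{"tx":0,"ty":0,"tz":-0.6,"ax":0,"ay":0,"az":0},{"tx":0,"ty":0,"tz":-0.9,"ax":0,"ay":0,"az":0},{"tx":0,"ty":0,"tz":-0.9,"ax":0,"ay":0,"az":0}]'
python3 - <<'E'
from h import *
plan(400,373,110,1.876)
E
```

```text
time: 15.07
position: [670.6, 105.1, 23.3]
ee_rot: [0.999, -0.048, 0.0, -0.0]
contact_force: [0.4, 1.1, 0.1]
finger_gap: 42.4
grip_force: 0.0
time: 15.4
position: [676.2, 105.4, 122.2]
ee_rot: [0.999, -0.048, 0.008, -0.001]
contact_force: [2.0, -0.5, 1.8]
finger_gap: 42.5
grip_force: 0.0
from [676.2 105.4 122.2] -0.095 calls 4 rows 4.0
 tx -0.751 ty -0.6 tz 0.03 az -0.314
 tx -0.377 ty -0.884 tz 0.03 az -0.314
 tx 0.086 ty -0.958 tz 0.03 az -0.314
 tx 0.529 ty -0.803 tz 0.03 az -0.314
```

```bash
python3 -m crank '[{"tx":-0.75,"ty":-0.6,"tz":0,"ax":0,"ay":0,"az":-0.314},{"tx":-0.75,"ty":-0.6,"tz":0,"ax":0,"ay":0,"az":-0.314},{"tx":-0.75,"ty":-0.6,"tz":0,"ax":0,"ay":0,"az":-0.314},{"tx":-0.75,"ty":-0.6,"tz":0,"ax":0,"ay":0,"az":-0.314}]' 0.25 >/dev/null
python3 -m crank '[{"tx":-0.38,"ty":-0.88,"tz":0,"ax":0,"ay":0,"az":-0.314},{"tx":-0.38,"ty":-0.88,"tz":0,"ax":0,"ay":0,"az":-0.314},{"tx":-0.38,"ty":-0.88,"tz":0,"ax":0,"ay":0,"az":-0.314},{"tx":-0.38,"ty":-0.88,"tz":0,"ax":0,"ay":0,"az":-0.314}]' >/dev/null
python3 -m crank '[{"tx":0.09,"ty":-0.96,"tz":0,"ax":0,"ay":0,"az":-0.314},{"tx":0.09,"ty":-0.96,"tz":0,"ax":0,"ay":0,"az":-0.314},{"tx":0.09,"ty":-0.96,"tz":0,"ax":0,"ay":0,"az":-0.314},{"tx":0.09,"ty":-0.96,"tz":0,"ax":0,"ay":0,"az":-0.314}]' >/dev/null
python3 -m crank '[{"tx":0.53,"ty":-0.8,"tz":0,"ax":0,"ay":0,"az":-0.314},{"tx":0.53,"ty":-0.8,"tz":0,"ax":0,"ay":0,"az":-0.314},{"tx":0.53,"ty":-0.8,"tz":0,"ax":0,"ay":0,"az":-0.314},{"tx":0.53,"ty":-0.8,"tz":0,"ax":0,"ay":0,"az":-0.314},{"tx":0.53,"ty":-0.8,"tz":0,"ax":0,"ay":0,"az":-0.314}]' >/dev/null
python3 -m crank '[{"tx":0,"ty":0,"tz":0,"ax":0,"ay":0,"az":0},{"tx":0,"ty":0,"tz":0,"ax":0,"ay":0,"az":0}]'
python3 - <<'E'
from h import *
boards("top",300);plan(400,373,60,1.876)
boards("wrist",2000)
E
```

```text
time: 16.98
position: [394.6, 372.4, 113.2]
ee_rot: [0.592, 0.806, 0.0, 0.0]
contact_force: [0.0, -0.3, 0.0]
finger_gap: 58.8
grip_force: 0.0
board (np.float64(464.0), np.float64(245.0)) 539 (array([ 393.052, -345.252,   -1.549]), np.float64(0.118)) dark 20 relay [ 392.4 -317.3]
board (np.float64(214.0), np.float64(246.0)) 483 (array([404.633, 343.073,  -1.259]), np.float64(0.232)) dark 32 relay [396.  369.7]
board (np.float64(299.0), np.float64(142.0)) 451 (array([ 6.94634e+02,  1.03627e+02, -9.50000e-02]), np.float64(0.196)) dark 36 relay [666.8 106.3]
board (np.float64(459.0), np.float64(196.0)) 535 (array([ 529.705, -340.471,    1.486]), np.float64(0.126)) dark -29 relay [ 527.3 -368.4]
from [394.8 372.3 113.3] 1.875 calls 1 rows 2.0
 tx -0.009 ty 0.052 tz 0.533 az -0.001
board (np.float64(326.0), np.float64(224.0)) 3975 (array([407.238, 346.772,   1.883]), np.float64(0.118)) dark 0 relay [415.8 320.1]
```

```bash
python3 -m crank '[{"tx":0,"ty":0.05,"tz":0.3,"ax":0,"ay":0,"az":0},{"tx":-0.01,"ty":0.05,"tz":0.6,"ax":0,"ay":0,"az":0},{"tx":-0.01,"ty":0.05,"tz":0.9,"ax":0,"ay":0,"az":0},{"tx":-0.01,"ty":0.05,"tz":1.0,"ax":0,"ay":0,"az":0},{"tx":-0.01,"ty":0.05,"tz":1.0,"ax":0,"ay":0,"az":0}]'
python3 -m crank '[{"tx":0,"ty":0,"tz":0.02,"ax":0,"ay":0,"az":0},{"tx":0,"ty":0,"tz":0.02,"ax":0,"ay":0,"az":0},{"tx":0,"ty":0,"tz":0.02,"ax":0,"ay":0,"az":0},{"tx":0,"ty":0,"tz":0.02,"ax":0,"ay":0,"az":0},{"tx":0,"ty":0,"tz":0.02,"ax":0,"ay":0,"az":0}]' -1
python3 -m crank '[{"tx":0,"ty":0,"tz":0,"ax":0,"ay":0,"az":0},{"tx":0,"ty":0,"tz":0,"ax":0,"ay":0,"az":0},{"tx":0,"ty":0,"tz":0,"ax":0,"ay":0,"az":0},{"tx":0,"ty":0,"tz":0,"ax":0,"ay":0,"az":0}]'
python3 -m crank '[{"tx":0,"ty":0,"tz":-0.3,"ax":0,"ay":0,"az":0},{"tx":0,"ty":0,"tz":-0.6,"ax":0,"ay":0,"az":0},{"tx":0,"ty":0,"tz":-0.9,"ax":0,"ay":0,"az":0},{"tx":0,"ty":0,"tz":-0.9,"ax":0,"ay":0,"az":0}]'
python3 - <<'E'
from h import *
plan(*P(-37,35,PALP),100,-.096+np.pi)
E
```

```text
time: 17.6
position: [396.7, 371.1, 10.2]
ee_rot: [0.591, 0.807, -0.003, -0.001]
contact_force: [0.2, -0.1, -0.1]
finger_gap: 58.6
grip_force: 0.0
time: 18.02
position: [400.2, 373.9, 12.8]
ee_rot: [0.591, 0.807, 0.001, 0.0]
contact_force: [0.1, 0.7, 1.0]
finger_gap: 29.0
grip_force: 0.6
time: 18.35
position: [399.7, 373.7, 12.4]
ee_rot: [0.591, 0.807, 0.001, 0.0]
contact_force: [-0.6, -0.3, 5.5]
finger_gap: 23.6
grip_force: 29.9
time: 18.68
position: [403.4, 376.2, 107.8]
ee_rot: [0.591, 0.807, 0.006, 0.002]
contact_force: [0.6, 0.8, 0.1]
finger_gap: 23.7
grip_force: 29.9
from [403.4 376.2 107.8] 1.878 calls 5 rows 2.0
 tx -0.757 ty 0.278 tz 0.016 az -0.149
 tx -0.8 ty 0.095 tz 0.016 az -0.149
 tx -0.801 ty -0.093 tz 0.016 az -0.149
 tx -0.757 ty -0.275 tz 0.016 az -0.149
 tx -0.673 ty -0.443 tz 0.016 az -0.149
```

```bash
python3 -m crank '[{"tx":-0.76,"ty":0.28,"tz":0,"ax":0,"ay":0,"az":-0.149},{"tx":-0.76,"ty":0.28,"tz":0,"ax":0,"ay":0,"az":-0.149},{"tx":-0.76,"ty":0.28,"tz":0,"ax":0,"ay":0,"az":-0.149}]' >/dev/null
python3 -m crank '[{"tx":-0.8,"ty":0.1,"tz":0,"ax":0,"ay":0,"az":-0.149},{"tx":-0.8,"ty":0.1,"tz":0,"ax":0,"ay":0,"az":-0.149},{"tx":-0.8,"ty":0.1,"tz":0,"ax":0,"ay":0,"az":-0.149}]' >/dev/null
python3 -m crank '[{"tx":-0.8,"ty":-0.09,"tz":0,"ax":0,"ay":0,"az":-0.149},{"tx":-0.8,"ty":-0.09,"tz":0,"ax":0,"ay":0,"az":-0.149},{"tx":-0.8,"ty":-0.09,"tz":0,"ax":0,"ay":0,"az":-0.149}]' >/dev/null
python3 -m crank '[{"tx":-0.76,"ty":-0.28,"tz":0,"ax":0,"ay":0,"az":-0.149},{"tx":-0.76,"ty":-0.28,"tz":0,"ax":0,"ay":0,"az":-0.149},{"tx":-0.76,"ty":-0.28,"tz":0,"ax":0,"ay":0,"az":-0.149}]' >/dev/null
python3 -m crank '[{"tx":-0.67,"ty":-0.44,"tz":0,"ax":0,"ay":0,"az":-0.149},{"tx":-0.67,"ty":-0.44,"tz":0,"ax":0,"ay":0,"az":-0.149},{"tx":-0.67,"ty":-0.44,"tz":0,"ax":0,"ay":0,"az":-0.149}]' >/dev/null
python3 -m crank '[{"tx":0,"ty":0,"tz":0,"ax":0,"ay":0,"az":0},{"tx":0,"ty":0,"tz":0,"ax":0,"ay":0,"az":0},{"tx":0,"ty":0,"tz":0,"ax":0,"ay":0,"az":0}]'
python3 - <<'E'
from h import *
held(12.4);plan(*P(-37,35,PALP),50,-.096+np.pi)
E
```

```text
time: 20.18
position: [645.4, 56.6, 100.5]
ee_rot: [0.047, 0.999, 0.0, -0.001]
contact_force: [-0.2, 0.6, -1.2]
finger_gap: 23.7
grip_force: 29.9
from [645.8  56.6 101. ] 3.049 calls 1 rows 2.0
 tx -0.042 ty 0.014 tz 0.51 az 0.002
```

```bash
python3 -m crank '[{"tx":-0.04,"ty":0.014,"tz":0.3,"ax":0,"ay":0,"az":0},{"tx":-0.04,"ty":0.014,"tz":0.5,"ax":0,"ay":0,"az":0},{"tx":-0.04,"ty":0.014,"tz":0.65,"ax":0,"ay":0,"az":0},{"tx":-0.04,"ty":0.014,"tz":0.65,"ax":0,"ay":0,"az":0},{"tx":-0.04,"ty":0.014,"tz":0.65,"ax":0,"ay":0,"az":0}]'
python3 -m crank '[{"tx":0,"ty":0,"tz":0.05,"ax":0,"ay":0,"az":0},{"tx":0,"ty":0,"tz":0.1,"ax":0,"ay":0,"az":0},{"tx":0,"ty":0,"tz":0.11,"ax":0,"ay":0,"az":0},{"tx":0,"ty":0,"tz":0.11,"ax":0,"ay":0,"az":0}]'
python3 -m crank '[{"tx":-0.03,"ty":0,"tz":0,"ax":0,"ay":0,"az":0},{"tx":-0.06,"ty":0,"tz":0,"ax":0,"ay":0,"az":0},{"tx":-0.09,"ty":0,"tz":0,"ax":0,"ay":0,"az":0},{"tx":-0.12,"ty":0,"tz":0,"ax":0,"ay":0,"az":0},{"tx":-0.12,"ty":0,"tz":0,"ax":0,"ay":0,"az":0}]'
python3 -c "
from h import *
s=manip.state();print(topal(*s['position'][:2],yaw()))"
```

```text
time: 20.7
position: [649.6, 57.0, 35.4]
ee_rot: [0.046, 0.999, 0.0, -0.001]
contact_force: [-0.1, -0.6, -0.1]
finger_gap: 24.0
grip_force: 29.9
time: 21.03
position: [651.5, 56.0, 25.7]
ee_rot: [0.047, 0.999, -0.0, 0.001]
contact_force: [0.3, -0.3, -0.4]
finger_gap: 23.5
grip_force: 29.9
time: 21.45
position: [663.5, 54.7, 25.5]
ee_rot: [0.047, 0.999, -0.0, 0.0]
contact_force: [-0.4, -0.7, -0.4]
finger_gap: 23.7
grip_force: 29.9
[-23.37   33.397  -3.139]
```

```bash
python3 -m crank '[{"tx":-0.01,"ty":0,"tz":0.005,"ax":0,"ay":0,"az":0},{"tx":-0.02,"ty":0,"tz":0.01,"ax":0,"ay":0,"az":0},{"tx":-0.03,"ty":0,"tz":0.01,"ax":0,"ay":0,"az":0},{"tx":-0.04,"ty":0,"tz":0.01,"ax":0,"ay":0,"az":0},{"tx":-0.04,"ty":0,"tz":0.01,"ax":0,"ay":0,"az":0}]'
python3 -m crank '[{"tx":-0.01,"ty":0,"tz":0,"ax":0,"ay":0,"az":0},{"tx":-0.02,"ty":0,"tz":0,"ax":0,"ay":0,"az":0},{"tx":-0.02,"ty":0,"tz":0,"ax":0,"ay":0,"az":0}]'
python3 -c "
from h import *
s=manip.state();print(topal(*s['position'][:2],yaw()))"
```

```text
time: 21.87
position: [663.8, 54.7, 24.5]
ee_rot: [0.047, 0.999, -0.0, -0.004]
contact_force: [-9.2, -0.0, 6.1]
finger_gap: 23.4
grip_force: 30.0
time: 22.12
position: [663.9, 54.6, 24.4]
ee_rot: [0.047, 0.999, -0.0, -0.006]
contact_force: [-12.8, -0.1, 11.2]
finger_gap: 23.5
grip_force: 30.0
[-22.985  33.361  -3.139]
```

```bash
python3 -m crank '[{"tx":0.04,"ty":0,"tz":-0.01,"ax":0,"ay":0,"az":0},{"tx":0.04,"ty":0,"tz":-0.01,"ax":0,"ay":0,"az":0},{"tx":0.04,"ty":0,"tz":-0.01,"ax":0,"ay":0,"az":0},{"tx":0.04,"ty":0,"tz":-0.01,"ax":0,"ay":0,"az":0},{"tx":0.04,"ty":0,"tz":-0.01,"ax":0,"ay":0,"az":0}]' -0.1
python3 -m crank '[{"tx":0,"ty":0,"tz":-0.2,"ax":0,"ay":0,"az":0},{"tx":0,"ty":0,"tz":-0.6,"ax":0,"ay":0,"az":0},{"tx":0,"ty":0,"tz":-0.9,"ax":0,"ay":0,"az":0},{"tx":0,"ty":0,"tz":-0.9,"ax":0,"ay":0,"az":0},{"tx":0,"ty":0,"tz":-0.9,"ax":0,"ay":0,"az":0}]'
python3 - <<'E'
from h import *
plan(397,-316,115,1.575)
E
```

```text
time: 22.53
position: [665.6, 54.6, 25.5]
ee_rot: [0.047, 0.999, 0.0, 0.001]
contact_force: [-0.6, -0.6, -0.4]
finger_gap: 42.0
grip_force: 0.0
time: 22.95
position: [667.7, 54.6, 118.8]
ee_rot: [0.047, 0.999, -0.0, 0.004]
contact_force: [0.1, 0.2, -0.4]
finger_gap: 42.4
grip_force: 0.0
from [667.7  54.6 118.8] 3.048 calls 5 rows 3.0
 tx 0.47 ty -0.788 tz 0.008 az 0.188
 tx 0.221 ty -0.891 tz 0.008 az 0.188
 tx -0.048 ty -0.917 tz 0.008 az 0.188
 tx -0.312 ty -0.863 tz 0.008 az 0.188
 tx -0.549 ty -0.736 tz 0.008 az 0.188
```

```bash
python3 -m crank '[{"tx":0.47,"ty":-0.79,"tz":0,"ax":0,"ay":0,"az":0.188},{"tx":0.47,"ty":-0.79,"tz":0,"ax":0,"ay":0,"az":0.188},{"tx":0.47,"ty":-0.79,"tz":0,"ax":0,"ay":0,"az":0.188}]' 0.25 >/dev/null
python3 -m crank '[{"tx":0.22,"ty":-0.89,"tz":0,"ax":0,"ay":0,"az":0.188},{"tx":0.22,"ty":-0.89,"tz":0,"ax":0,"ay":0,"az":0.188},{"tx":0.22,"ty":-0.89,"tz":0,"ax":0,"ay":0,"az":0.188}]' >/dev/null
python3 -m crank '[{"tx":-0.05,"ty":-0.92,"tz":0,"ax":0,"ay":0,"az":0.188},{"tx":-0.05,"ty":-0.92,"tz":0,"ax":0,"ay":0,"az":0.188},{"tx":-0.05,"ty":-0.92,"tz":0,"ax":0,"ay":0,"az":0.188}]' >/dev/null
python3 -m crank '[{"tx":-0.31,"ty":-0.86,"tz":0,"ax":0,"ay":0,"az":0.188},{"tx":-0.31,"ty":-0.86,"tz":0,"ax":0,"ay":0,"az":0.188},{"tx":-0.31,"ty":-0.86,"tz":0,"ax":0,"ay":0,"az":0.188}]' >/dev/null
python3 -m crank '[{"tx":-0.55,"ty":-0.74,"tz":0,"ax":0,"ay":0,"az":0.188},{"tx":-0.55,"ty":-0.74,"tz":0,"ax":0,"ay":0,"az":0.188},{"tx":-0.55,"ty":-0.74,"tz":0,"ax":0,"ay":0,"az":0.188},{"tx":-0.55,"ty":-0.74,"tz":0,"ax":0,"ay":0,"az":0.188},{"tx":-0.55,"ty":-0.74,"tz":0,"ax":0,"ay":0,"az":0.188}]'
python3 - <<'E'
from h import *
boards("top",300);plan(397,-316,12,1.575)
boards("wrist",2000)
E
```

```text
time: 24.37
position: [392.6, -315.3, 113.9]
ee_rot: [0.707, 0.707, 0.0, -0.001]
contact_force: [0.0, 0.8, -0.0]
finger_gap: 58.8
grip_force: 0.0
board (np.float64(317.0), np.float64(143.0)) 445 (array([ 6.90994e+02,  5.20130e+01, -8.60000e-02]), np.float64(0.2)) dark 36 relay [663.1  54.4]
board (np.float64(299.0), np.float64(143.0)) 465 (array([ 6.91446e+02,  1.03497e+02, -7.70000e-02]), np.float64(0.173)) dark 35 relay [663.5 105.7]
board (np.float64(457.0), np.float64(195.0)) 480 (array([ 530.315, -337.738,    1.478]), np.float64(0.217)) dark -35 relay [ 527.7 -365.6]
board (np.float64(456.0), np.float64(244.0)) 320 (array([ 392.697, -315.062,   -1.557]), np.float64(0.477)) dark 2 relay [ 392.3 -287.1]
from [ 393.6 -314.5  114.4] 1.573 calls 2 rows 2.0
 tx -0.008 ty 0.017 tz 0.512 az -0.001
 tx -0.008 ty 0.017 tz 0.512 az -0.001
board (np.float64(464.0), np.float64(226.0)) 4600 (array([ 531.748, -339.523,    1.51 ]), np.float64(0.069)) dark -26 relay [ 530.  -367.5]
board (np.float64(324.0), np.float64(225.0)) 3908 (array([ 395.455, -344.585,    1.561]), np.float64(0.123)) dark 0 relay [ 395.2 -372.6]
```

```bash
python3 -m crank '[{"tx":0,"ty":0.025,"tz":0.3,"ax":0,"ay":0,"az":0},{"tx":-0.02,"ty":0.025,"tz":0.6,"ax":0,"ay":0,"az":0},{"tx":-0.02,"ty":0.025,"tz":0.9,"ax":0,"ay":0,"az":0},{"tx":-0.02,"ty":0.025,"tz":1.0,"ax":0,"ay":0,"az":0},{"tx":-0.02,"ty":0.025,"tz":1.0,"ax":0,"ay":0,"az":0}]'
python3 -m crank '[{"tx":0,"ty":0,"tz":0.02,"ax":0,"ay":0,"az":0},{"tx":0,"ty":0,"tz":0.02,"ax":0,"ay":0,"az":0},{"tx":0,"ty":0,"tz":0.02,"ax":0,"ay":0,"az":0},{"tx":0,"ty":0,"tz":0.02,"ax":0,"ay":0,"az":0},{"tx":0,"ty":0,"tz":0.02,"ax":0,"ay":0,"az":0}]' -1 >/dev/null
python3 -m crank '[{"tx":0,"ty":0,"tz":0,"ax":0,"ay":0,"az":0},{"tx":0,"ty":0,"tz":0,"ax":0,"ay":0,"az":0},{"tx":0,"ty":0,"tz":0,"ax":0,"ay":0,"az":0},{"tx":0,"ty":0,"tz":0,"ax":0,"ay":0,"az":0}]'
python3 -m crank '[{"tx":0,"ty":0,"tz":-0.3,"ax":0,"ay":0,"az":0},{"tx":0,"ty":0,"tz":-0.6,"ax":0,"ay":0,"az":0},{"tx":0,"ty":0,"tz":-0.9,"ax":0,"ay":0,"az":0},{"tx":0,"ty":0,"tz":-0.9,"ax":0,"ay":0,"az":0}]'
python3 - <<'E'
from h import *
plan(*P(-37,-15,PALP),105,-.096+np.pi)
E
```

```text
time: 24.98
position: [394.4, -314.7, 12.4]
ee_rot: [0.706, 0.708, 0.0, -0.004]
contact_force: [-0.2, -0.2, -0.0]
finger_gap: 58.5
grip_force: 0.0
time: 25.73
position: [396.4, -318.5, 14.3]
ee_rot: [0.707, 0.707, -0.0, 0.001]
contact_force: [-1.5, 1.3, 5.8]
finger_gap: 23.4
grip_force: 29.9
time: 26.07
position: [399.4, -321.5, 109.4]
ee_rot: [0.707, 0.707, -0.0, 0.006]
contact_force: [0.6, -0.8, -0.5]
finger_gap: 23.6
grip_force: 29.9
from [ 399.4 -321.5  109.4] 1.571 calls 5 rows 3.0
 tx 0.658 ty 0.492 tz 0.009 az -0.188
 tx 0.487 ty 0.662 tz 0.009 az -0.188
 tx 0.273 ty 0.775 tz 0.009 az -0.188
 tx 0.036 ty 0.821 tz 0.009 az -0.188
 tx -0.204 ty 0.796 tz 0.009 az -0.188
```

```bash
python3 -m crank '[{"tx":0.66,"ty":0.49,"tz":0,"ax":0,"ay":0,"az":-0.188},{"tx":0.66,"ty":0.49,"tz":0,"ax":0,"ay":0,"az":-0.188},{"tx":0.66,"ty":0.49,"tz":0,"ax":0,"ay":0,"az":-0.188}]' >/dev/null
python3 -m crank '[{"tx":0.49,"ty":0.66,"tz":0,"ax":0,"ay":0,"az":-0.188},{"tx":0.49,"ty":0.66,"tz":0,"ax":0,"ay":0,"az":-0.188},{"tx":0.49,"ty":0.66,"tz":0,"ax":0,"ay":0,"az":-0.188}]' >/dev/null
python3 -m crank '[{"tx":0.27,"ty":0.78,"tz":0,"ax":0,"ay":0,"az":-0.188},{"tx":0.27,"ty":0.78,"tz":0,"ax":0,"ay":0,"az":-0.188},{"tx":0.27,"ty":0.78,"tz":0,"ax":0,"ay":0,"az":-0.188}]' >/dev/null
python3 -m crank '[{"tx":0.04,"ty":0.82,"tz":0,"ax":0,"ay":0,"az":-0.188},{"tx":0.04,"ty":0.82,"tz":0,"ax":0,"ay":0,"az":-0.188},{"tx":0.04,"ty":0.82,"tz":0,"ax":0,"ay":0,"az":-0.188}]' >/dev/null
python3 -m crank '[{"tx":-0.2,"ty":0.8,"tz":0,"ax":0,"ay":0,"az":-0.188},{"tx":-0.2,"ty":0.8,"tz":0,"ax":0,"ay":0,"az":-0.188},{"tx":-0.2,"ty":0.8,"tz":0,"ax":0,"ay":0,"az":-0.188},{"tx":-0.2,"ty":0.8,"tz":0,"ax":0,"ay":0,"az":-0.188},{"tx":-0.2,"ty":0.8,"tz":0,"ax":0,"ay":0,"az":-0.188}]'
python3 - <<'E'
from h import *
plan(*P(-35,-15,PALP),26.5,-.096+np.pi)
E
```

```text
time: 27.48
position: [640.1, 12.9, 101.7]
ee_rot: [0.047, 0.999, -0.0, -0.001]
contact_force: [-0.0, -0.3, -0.5]
finger_gap: 23.9
grip_force: 29.9
from [640.1  12.9 101.7] 3.047 calls 1 rows 2.0
 tx -0.077 ty -0.046 tz 0.752 az 0.001
```

```bash
python3 -m crank '[{"tx":-0.07,"ty":-0.045,"tz":0.3,"ax":0,"ay":0,"az":0},{"tx":-0.07,"ty":-0.045,"tz":0.5,"ax":0,"ay":0,"az":0},{"tx":-0.07,"ty":-0.045,"tz":0.65,"ax":0,"ay":0,"az":0},{"tx":-0.07,"ty":-0.045,"tz":0.65,"ax":0,"ay":0,"az":0},{"tx":-0.07,"ty":-0.045,"tz":0.65,"ax":0,"ay":0,"az":0}]'
python3 -c "
from h import *
s=manip.state();print(s['position'],topal(*s['position'][:2],yaw()))"
```

```text
time: 27.9
position: [645.8, 6.5, 36.9]
ee_rot: [0.048, 0.999, 0.0, -0.002]
contact_force: [-0.2, 0.2, -0.7]
finger_gap: 23.6
grip_force: 29.9
[645.76276697   6.4991361   36.92249538] [-36.446 -16.269   3.142]
```

```bash
python3 -m crank '[{"tx":0,"ty":0.01,"tz":0.05,"ax":0,"ay":0,"az":0},{"tx":0,"ty":0.01,"tz":0.1,"ax":0,"ay":0,"az":0},{"tx":0,"ty":0.01,"tz":0.1,"ax":0,"ay":0,"az":0},{"tx":0,"ty":0.01,"tz":0.1,"ax":0,"ay":0,"az":0}]'
python3 -m crank '[{"tx":-0.03,"ty":0,"tz":0,"ax":0,"ay":0,"az":0},{"tx":-0.06,"ty":0,"tz":0,"ax":0,"ay":0,"az":0},{"tx":-0.09,"ty":0,"tz":0,"ax":0,"ay":0,"az":0},{"tx":-0.12,"ty":0,"tz":0,"ax":0,"ay":0,"az":0},{"tx":-0.12,"ty":0,"tz":0,"ax":0,"ay":0,"az":0}]'
python3 -m crank '[{"tx":-0.01,"ty":0,"tz":0.005,"ax":0,"ay":0,"az":0},{"tx":-0.02,"ty":0,"tz":0.01,"ax":0,"ay":0,"az":0},{"tx":-0.03,"ty":0,"tz":0.01,"ax":0,"ay":0,"az":0},{"tx":-0.03,"ty":0,"tz":0.01,"ax":0,"ay":0,"az":0},{"tx":-0.03,"ty":0,"tz":0.01,"ax":0,"ay":0,"az":0}]'
python3 -c "
from h import *
s=manip.state();print(s['position'],topal(*s['position'][:2],yaw()))"
```

```text
time: 28.23
position: [647.9, 8.4, 28.8]
ee_rot: [0.047, 0.999, -0.0, 0.0]
contact_force: [-0.4, -0.3, -0.2]
finger_gap: 23.7
grip_force: 29.9
time: 28.65
position: [660.7, 7.3, 28.7]
ee_rot: [0.047, 0.999, -0.0, 0.001]
contact_force: [0.2, -0.3, -0.9]
finger_gap: 24.0
grip_force: 29.9
time: 29.07
position: [661.7, 7.2, 26.9]
ee_rot: [0.047, 0.999, 0.0, -0.001]
contact_force: [-2.0, 0.9, -0.0]
finger_gap: 23.9
grip_force: 29.9
[661.74635903   7.22544733  26.91885016] [-20.605 -14.014  -3.139]
```

```bash
python3 -m crank '[{"tx":-0.01,"ty":0,"tz":0,"ax":0,"ay":0,"az":0},{"tx":-0.03,"ty":0,"tz":0.005,"ax":0,"ay":0,"az":0},{"tx":-0.03,"ty":0,"tz":0.005,"ax":0,"ay":0,"az":0},{"tx":-0.03,"ty":0,"tz":0.005,"ax":0,"ay":0,"az":0}]'
python3 -m crank '[{"tx":0.035,"ty":0,"tz":-0.005,"ax":0,"ay":0,"az":0},{"tx":0.035,"ty":0,"tz":-0.005,"ax":0,"ay":0,"az":0},{"tx":0.035,"ty":0,"tz":-0.005,"ax":0,"ay":0,"az":0},{"tx":0.035,"ty":0,"tz":-0.005,"ax":0,"ay":0,"az":0},{"tx":0.035,"ty":0,"tz":-0.005,"ax":0,"ay":0,"az":0}]' -0.1
python3 -m crank '[{"tx":0,"ty":0,"tz":-0.2,"ax":0,"ay":0,"az":0},{"tx":0,"ty":0,"tz":-0.6,"ax":0,"ay":0,"az":0},{"tx":0,"ty":0,"tz":-0.9,"ax":0,"ay":0,"az":0},{"tx":0,"ty":0,"tz":-0.9,"ax":0,"ay":0,"az":0},{"tx":0,"ty":0,"tz":-0.9,"ax":0,"ay":0,"az":0}]' | head -2
python3 - <<'E'
from h import *
boards("top",300)
plan(531,-367.3,115,1.5)
E
```

```text
time: 29.4
position: [661.9, 6.9, 26.4]
ee_rot: [0.047, 0.999, -0.0, -0.004]
contact_force: [-10.7, 0.0, 5.2]
finger_gap: 23.6
grip_force: 30.0
time: 29.82
position: [663.0, 7.1, 27.8]
ee_rot: [0.047, 0.999, -0.0, 0.001]
contact_force: [-0.2, -0.1, -0.6]
finger_gap: 41.8
grip_force: 0.0
time: 30.23
position: [664.9, 6.9, 120.9]
board (np.float64(459.0), np.float64(196.0)) 517 (array([ 530.23 , -340.92 ,    1.505]), np.float64(0.157)) dark -31 relay [ 528.4 -368.9]
board (np.float64(298.0), np.float64(145.0)) 368 (array([ 6.97383e+02,  1.03402e+02, -8.00000e-02]), np.float64(0.344)) dark 29 relay [669.5 105.6]
from [661.6   7.2 116.5] 3.048 calls 4 rows 4.0
 tx 0.238 ty -0.963 tz 0.004 az 0.246
 tx -0.143 ty -0.981 tz 0.004 az 0.246
 tx -0.503 ty -0.855 tz 0.004 az 0.246
 tx -0.788 ty -0.602 tz 0.004 az 0.246
```

```bash
python3 -m crank '[{"tx":0.24,"ty":-0.96,"tz":0,"ax":0,"ay":0,"az":0.246},{"tx":0.24,"ty":-0.96,"tz":0,"ax":0,"ay":0,"az":0.246},{"tx":0.24,"ty":-0.96,"tz":0,"ax":0,"ay":0,"az":0.246},{"tx":0.24,"ty":-0.96,"tz":0,"ax":0,"ay":0,"az":0.246}]' 0.25 >/dev/null
python3 -m crank '[{"tx":-0.14,"ty":-0.98,"tz":0,"ax":0,"ay":0,"az":0.246},{"tx":-0.14,"ty":-0.98,"tz":0,"ax":0,"ay":0,"az":0.246},{"tx":-0.14,"ty":-0.98,"tz":0,"ax":0,"ay":0,"az":0.246},{"tx":-0.14,"ty":-0.98,"tz":0,"ax":0,"ay":0,"az":0.246}]' >/dev/null
python3 -m crank '[{"tx":-0.5,"ty":-0.86,"tz":0,"ax":0,"ay":0,"az":0.246},{"tx":-0.5,"ty":-0.86,"tz":0,"ax":0,"ay":0,"az":0.246},{"tx":-0.5,"ty":-0.86,"tz":0,"ax":0,"ay":0,"az":0.246},{"tx":-0.5,"ty":-0.86,"tz":0,"ax":0,"ay":0,"az":0.246}]' >/dev/null
python3 -m crank '[{"tx":-0.79,"ty":-0.6,"tz":0,"ax":0,"ay":0,"az":0.246},{"tx":-0.79,"ty":-0.6,"tz":0,"ax":0,"ay":0,"az":0.246},{"tx":-0.79,"ty":-0.6,"tz":0,"ax":0,"ay":0,"az":0.246},{"tx":-0.79,"ty":-0.6,"tz":0,"ax":0,"ay":0,"az":0.246},{"tx":-0.79,"ty":-0.6,"tz":0,"ax":0,"ay":0,"az":0.246}]' >/dev/null
python3 -m crank '[{"tx":0,"ty":0,"tz":0,"ax":0,"ay":0,"az":0},{"tx":0,"ty":0,"tz":0,"ax":0,"ay":0,"az":0}]'
python3 - <<'E'
from h import *
boards("wrist",2000)
plan(531,-367.3,12,1.5)
E
```

```text
time: 31.92
position: [531.9, -364.5, 116.8]
ee_rot: [0.729, 0.684, 0.0, -0.001]
contact_force: [0.0, -0.5, 0.4]
finger_gap: 58.8
grip_force: 0.0
board (np.float64(320.0), np.float64(172.0)) 4704 (array([ 532.512, -339.78 ,    1.503]), np.float64(0.046)) dark -28 relay [ 530.6 -367.7]
from [ 531.9 -365.1  117.2] 1.506 calls 2 rows 2.0
 tx -0.011 ty -0.004 tz 0.526 az 0.002
 tx -0.011 ty -0.004 tz 0.526 az 0.002
```

```bash
python3 -m crank '[{"tx":-0.02,"ty":-0.01,"tz":0.3,"ax":0,"ay":0,"az":0},{"tx":-0.026,"ty":-0.01,"tz":0.6,"ax":0,"ay":0,"az":0},{"tx":-0.026,"ty":-0.01,"tz":0.9,"ax":0,"ay":0,"az":0},{"tx":-0.026,"ty":-0.01,"tz":1.0,"ax":0,"ay":0,"az":0},{"tx":-0.026,"ty":-0.01,"tz":1.0,"ax":0,"ay":0,"az":0}]'
python3 -m crank '[{"tx":0,"ty":0,"tz":0.03,"ax":0,"ay":0,"az":0},{"tx":0,"ty":0,"tz":0.04,"ax":0,"ay":0,"az":0},{"tx":0,"ty":0,"tz":0.04,"ax":0,"ay":0,"az":0},{"tx":0,"ty":0,"tz":0.04,"ax":0,"ay":0,"az":0},{"tx":0,"ty":0,"tz":0.04,"ax":0,"ay":0,"az":0}]' -1 >/dev/null
python3 -m crank '[{"tx":0,"ty":0,"tz":0,"ax":0,"ay":0,"az":0},{"tx":0,"ty":0,"tz":0,"ax":0,"ay":0,"az":0},{"tx":0,"ty":0,"tz":0,"ax":0,"ay":0,"az":0},{"tx":0,"ty":0,"tz":0,"ax":0,"ay":0,"az":0}]'
python3 -m crank '[{"tx":0,"ty":0,"tz":-0.3,"ax":0,"ay":0,"az":0},{"tx":0,"ty":0,"tz":-0.6,"ax":0,"ay":0,"az":0},{"tx":0,"ty":0,"tz":-0.95,"ax":0,"ay":0,"az":0},{"tx":0,"ty":0,"tz":-0.95,"ax":0,"ay":0,"az":0}]'
python3 - <<'E'
from h import *
plan(*P(-37,-65,PALP),110,-.096)
cal("top");snap("top")
for n in ("hasp","hasp_end"):
  for r in manip.trace("top",n):
    ys,xs=np.nonzero(r["pixels"]);print(r["confidence"],r["box"])
for th in (1.57,1.8,2.0,2.2,2.4):
    X=P(5-76*np.cos(th),-130,PALP);print(th,proj("top",[*X,31+76*np.sin(th)]).round(1))
E
```

```text
time: 32.43
position: [527.7, -366.5, 13.5]
ee_rot: [0.73, 0.683, -0.0, -0.004]
contact_force: [0.0, 0.5, -1.0]
finger_gap: 58.6
grip_force: 0.0
time: 33.18
position: [530.4, -370.3, 14.6]
ee_rot: [0.731, 0.682, 0.0, 0.001]
contact_force: [-0.3, 0.4, 5.2]
finger_gap: 23.7
grip_force: 30.0
time: 33.52
position: [533.9, -373.2, 116.2]
ee_rot: [0.731, 0.682, 0.001, 0.007]
contact_force: [1.3, -1.5, 0.8]
finger_gap: 23.7
grip_force: 30.0
from [ 533.9 -373.2  116.2] 1.502 calls 4 rows 4.0
 tx 0.844 ty 0.209 tz 0.016 az 0.254
 tx 0.859 ty -0.136 tz 0.016 az 0.254
 tx 0.739 ty -0.459 tz 0.016 az 0.254
 tx 0.502 ty -0.71 tz 0.016 az 0.254
0.67 [372.4, 129.4, 381.0, 151.6]
0.43 [266.7, 156.2, 375.6, 214.3]
0.34 [194.7, 116.5, 231.5, 154.9]
0.43 [260.6, 120.4, 398.8, 215.7]
0.41 [373.1, 131.2, 379.5, 149.5]
1.57 [380.  135.7]
1.8 [380.2 129.6]
2.0 [380.3 125. ]
2.2 [380.1 121.1]
2.4 [379.8 118.3]
```

```bash
python3 -m crank '[{"tx":0.84,"ty":0.21,"tz":0,"ax":0,"ay":0,"az":0.254},{"tx":0.84,"ty":0.21,"tz":0,"ax":0,"ay":0,"az":0.254},{"tx":0.84,"ty":0.21,"tz":0,"ax":0,"ay":0,"az":0.254},{"tx":0.84,"ty":0.21,"tz":0,"ax":0,"ay":0,"az":0.254}]' >/dev/null
python3 -m crank '[{"tx":0.86,"ty":-0.14,"tz":0,"ax":0,"ay":0,"az":0.254},{"tx":0.86,"ty":-0.14,"tz":0,"ax":0,"ay":0,"az":0.254},{"tx":0.86,"ty":-0.14,"tz":0,"ax":0,"ay":0,"az":0.254},{"tx":0.86,"ty":-0.14,"tz":0,"ax":0,"ay":0,"az":0.254}]' >/dev/null
python3 -m crank '[{"tx":0.74,"ty":-0.46,"tz":-0.2,"ax":0,"ay":0,"az":0.254},{"tx":0.74,"ty":-0.46,"tz":-0.2,"ax":0,"ay":0,"az":0.254},{"tx":0.74,"ty":-0.46,"tz":-0.2,"ax":0,"ay":0,"az":0.254},{"tx":0.74,"ty":-0.46,"tz":-0.2,"ax":0,"ay":0,"az":0.254}]' >/dev/null
python3 -m crank '[{"tx":0.35,"ty":-0.71,"tz":0,"ax":0,"ay":0,"az":0.254},{"tx":0.35,"ty":-0.71,"tz":0,"ax":0,"ay":0,"az":0.254},{"tx":0.35,"ty":-0.71,"tz":0,"ax":0,"ay":0,"az":0.254},{"tx":0.35,"ty":-0.71,"tz":0,"ax":0,"ay":0,"az":0.254},{"tx":0.35,"ty":-0.71,"tz":0,"ax":0,"ay":0,"az":0.254}]' >/dev/null
python3 -m crank '[{"tx":0,"ty":0,"tz":0,"ax":0,"ay":0,"az":0},{"tx":0,"ty":0,"tz":0,"ax":0,"ay":0,"az":0},{"tx":0,"ty":0,"tz":0,"ax":0,"ay":0,"az":0}]'
python3 - <<'E'
from h import *
held(14.6);plan(*P(-54,-65,PALP),40,-.096)
E
```

```text
time: 35.33
position: [620.8, -43.4, 127.4]
ee_rot: [0.999, -0.047, -0.001, -0.0]
contact_force: [-0.9, -0.4, -1.0]
finger_gap: 23.9
grip_force: 30.0
held (array([ 6.51007e+02, -4.61750e+01, -8.50000e-02]), np.float64(0.108)) pallet [-2.6177e+01 -6.8198e+01  1.1000e-02] tool pallet [-5.6461e+01 -6.8361e+01  2.0000e-03] 127.41814563521311
from [621.2 -43.5 128. ] -0.094 calls 1 rows 3.0
 tx 0.021 ty -0.034 tz 0.88 az 0.001
```

```bash
python3 -m crank '[{"tx":0.02,"ty":-0.034,"tz":0.3,"ax":0,"ay":0,"az":0},{"tx":0.02,"ty":-0.034,"tz":0.6,"ax":0,"ay":0,"az":0},{"tx":0.02,"ty":-0.034,"tz":0.88,"ax":0,"ay":0,"az":0},{"tx":0.02,"ty":-0.034,"tz":0.88,"ax":0,"ay":0,"az":0},{"tx":0.02,"ty":-0.034,"tz":0.88,"ax":0,"ay":0,"az":0}]'
python3 -m crank '[{"tx":0,"ty":0,"tz":0.05,"ax":0,"ay":0,"az":0},{"tx":0,"ty":0,"tz":0.1,"ax":0,"ay":0,"az":0},{"tx":0,"ty":0,"tz":0.12,"ax":0,"ay":0,"az":0},{"tx":0,"ty":0,"tz":0.12,"ax":0,"ay":0,"az":0}]'
python3 - <<'E'
from h import *
held(14.6)
E
```

```text
time: 35.85
position: [621.9, -39.7, 38.6]
ee_rot: [0.999, -0.047, -0.002, -0.0]
contact_force: [-0.2, 0.1, -0.7]
finger_gap: 23.5
grip_force: 30.0
time: 36.18
position: [624.3, -40.0, 29.1]
ee_rot: [0.999, -0.047, 0.001, 0.0]
contact_force: [-0.0, 0.2, -0.4]
finger_gap: 23.5
grip_force: 30.0
held (array([ 6.52145e+02, -4.26420e+01, -9.60000e-02]), np.float64(1.0)) pallet [-25.382 -64.572   0.   ] tool pallet [-5.3383e+01 -6.4572e+01  2.0000e-03] 29.09166272173586
held (array([ 6.54843e+02, -4.26220e+01, -8.70000e-02]), np.float64(0.094)) pallet [-2.2699e+01 -6.4294e+01  9.0000e-03] tool pallet [-5.3383e+01 -6.4572e+01  2.0000e-03] 29.09166272173586
held (array([ 6.52145e+02, -4.26420e+01, -9.60000e-02]), np.float64(1.0)) pallet [-25.382 -64.572   0.   ] tool pallet [-5.3383e+01 -6.4572e+01  2.0000e-03] 29.09166272173586
held (array([721.873, -73.275,  -1.715]), np.float64(0.844)) pallet [ 46.961 -88.381  -1.619] tool pallet [-5.3383e+01 -6.4572e+01  2.0000e-03] 29.09166272173586
```

Board at (-22.7, -64.3). Slide in.

```bash
python3 -m crank '[{"tx":0.05,"ty":0,"tz":0.01,"ax":0,"ay":0,"az":0},{"tx":0.1,"ty":0,"tz":0.01,"ax":0,"ay":0,"az":0},{"tx":0.15,"ty":0,"tz":0.01,"ax":0,"ay":0,"az":0},{"tx":0.15,"ty":0,"tz":0.01,"ax":0,"ay":0,"az":0}]'
python3 -m crank '[{"tx":0.03,"ty":0,"tz":0,"ax":0,"ay":0,"az":0},{"tx":0.06,"ty":0,"tz":0,"ax":0,"ay":0,"az":0},{"tx":0.1,"ty":0,"tz":0,"ax":0,"ay":0,"az":0},{"tx":0.1,"ty":0,"tz":0,"ax":0,"ay":0,"az":0}]'
python3 -m crank '[{"tx":0.01,"ty":0,"tz":0.01,"ax":0,"ay":0,"az":0},{"tx":0.03,"ty":0,"tz":0.01,"ax":0,"ay":0,"az":0},{"tx":0.05,"ty":0,"tz":0.01,"ax":0,"ay":0,"az":0},{"tx":0.05,"ty":0,"tz":0.01,"ax":0,"ay":0,"az":0},{"tx":0.05,"ty":0,"tz":0.01,"ax":0,"ay":0,"az":0}]'
python3 -c "
from h import *
s=manip.state();print(topal(*s['position'][:2],yaw()))"
```

```text
time: 36.62
position: [640.3, -41.5, 27.8]
ee_rot: [0.999, -0.047, 0.001, 0.0]
contact_force: [-0.1, -0.3, -0.0]
finger_gap: 23.6
grip_force: 30.0
time: 36.95
position: [649.5, -42.3, 27.5]
ee_rot: [0.999, -0.047, 0.0, 0.0]
contact_force: [0.5, 0.7, -1.7]
finger_gap: 23.8
grip_force: 30.0
time: 37.37
position: [653.1, -42.6, 26.6]
ee_rot: [0.999, -0.047, -0.001, -0.0]
contact_force: [-3.8, 0.1, 5.2]
finger_gap: 23.9
grip_force: 30.0
[-2.4451e+01 -6.4398e+01  2.0000e-03]
```

```bash
python3 -m crank '[{"tx":0.01,"ty":0,"tz":0,"ax":0,"ay":0,"az":0},{"tx":0.025,"ty":0,"tz":0,"ax":0,"ay":0,"az":0},{"tx":0.025,"ty":0,"tz":0,"ax":0,"ay":0,"az":0},{"tx":0.025,"ty":0,"tz":0,"ax":0,"ay":0,"az":0}]'
python3 -m crank '[{"tx":-0.035,"ty":0,"tz":-0.01,"ax":0,"ay":0,"az":0},{"tx":-0.035,"ty":0,"tz":-0.01,"ax":0,"ay":0,"az":0},{"tx":-0.035,"ty":0,"tz":-0.01,"ax":0,"ay":0,"az":0},{"tx":-0.035,"ty":0,"tz":-0.01,"ax":0,"ay":0,"az":0},{"tx":-0.035,"ty":0,"tz":-0.01,"ax":0,"ay":0,"az":0}]' -0.1
python3 -m crank '[{"tx":0,"ty":0,"tz":-0.2,"ax":0,"ay":0,"az":0},{"tx":0,"ty":0,"tz":-0.6,"ax":0,"ay":0,"az":0},{"tx":0,"ty":0,"tz":-1,"ax":0,"ay":0,"az":0},{"tx":0,"ty":0,"tz":-1,"ax":0,"ay":0,"az":0},{"tx":0,"ty":0,"tz":-1,"ax":0,"ay":0,"az":0}]' | head -2
python3 -m crank '[{"tx":-0.6,"ty":-0.3,"tz":-0.8,"ax":0,"ay":0,"az":0},{"tx":-0.6,"ty":-0.3,"tz":-0.8,"ax":0,"ay":0,"az":0},{"tx":-0.6,"ty":-0.3,"tz":-0.8,"ax":0,"ay":0,"az":0},{"tx":-0.6,"ty":-0.3,"tz":-0.8,"ax":0,"ay":0,"az":0},{"tx":-0.6,"ty":-0.3,"tz":-0.8,"ax":0,"ay":0,"az":0}]' -1
python3 - <<'E'
from h import *
cal("wrist");im=snap("wrist")
print(manip.state()["position"])
o=im.copy()
for y in (85,35,-15,-65):
    for x,dy,z in [(-44,-20,17),(-44,20,17),(-40,-12,43),(-40,12,43),(-4,-12,43),(-4,12,43)]:
        q=proj("wrist",[*P(x,y+dy,PALP),z]);cv2.circle(o,tuple(int(round(v)) for v in q),1,(255,0,0),-1)
pin=P(-55,155,PALP)
for th in(.3,.35,.4,.45):
    d=PALP[2]-np.pi/2-th;q=proj("wrist",[*(pin+316*np.array([np.cos(d),np.sin(d)])),53]);print(th,q);cv2.circle(o,tuple(int(round(v)) for v in q),2,(0,0,255),-1)
ys,xs=[40,300],[130,530]
cv2.imwrite("pics/w7.png",cv2.resize(o[ys[0]:ys[1],xs[0]:xs[1]],None,fx=2,fy=2,interpolation=cv2.INTER_CUBIC)[:,:,::-1])
E
```

```text
time: 37.7
position: [653.1, -42.5, 26.6]
ee_rot: [0.999, -0.047, -0.003, -0.0]
contact_force: [-9.6, 0.3, 10.0]
finger_gap: 23.9
grip_force: 30.0
time: 38.12
position: [653.0, -42.6, 27.3]
ee_rot: [0.999, -0.047, 0.0, 0.0]
contact_force: [1.4, 0.2, 0.5]
finger_gap: 42.2
grip_force: 0.0
time: 38.53
position: [656.0, -43.1, 131.8]
time: 38.95
position: [595.8, -6.9, 207.1]
ee_rot: [0.999, -0.046, 0.0, 0.0]
contact_force: [0.7, 0.2, -0.2]
finger_gap: 12.4
grip_force: 0.0
[595.2176649   -7.14704379 205.64934858]
0.3 [420.73132075 242.96180975]
0.35 [415.20512634 254.95367721]
0.4 [409.1848015  266.46676716]
0.45 [402.69726635 277.49570236]
```

View pics/w7.png

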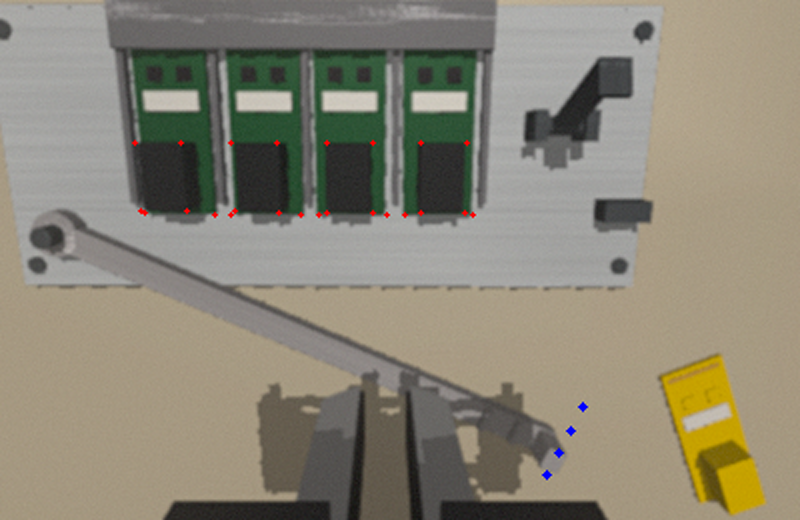

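```bash
python3 - <<'E'
from h import *
plan(*P(-222,-117,PALP),125,-.096)
E
```

```text
from [595.2  -7.1 205.6] -0.093 calls 2 rows 3.0
 tx -0.684 ty 0.41 tz 0.403 az 0.001
 tx -0.683 ty 0.411 tz 0.403 az 0.001
```

```bash
python3 -m crank '[{"tx":-0.68,"ty":0.41,"tz":0.3,"ax":0,"ay":0,"az":0},{"tx":-0.68,"ty":0.41,"tz":0.3,"ax":0,"ay":0,"az":0},{"tx":-0.68,"ty":0.41,"tz":0.3,"ax":0,"ay":0,"az":0}]' >/dev/null
python3 -m crank '[{"tx":-0.68,"ty":0.41,"tz":0.5,"ax":0,"ay":0,"az":0},{"tx":-0.68,"ty":0.41,"tz":0.5,"ax":0,"ay":0,"az":0},{"tx":-0.68,"ty":0.41,"tz":0.5,"ax":0,"ay":0,"az":0},{"tx":-0.68,"ty":0.41,"tz":0.5,"ax":0,"ay":0,"az":0},{"tx":-0.68,"ty":0.41,"tz":0.5,"ax":0,"ay":0,"az":0}]'
python3 -m crank '[{"tx":0,"ty":0,"tz":0.3,"ax":0,"ay":0,"az":0},{"tx":0,"ty":0,"tz":0.6,"ax":0,"ay":0,"az":0},{"tx":0,"ty":0,"tz":0.94,"ax":0,"ay":0,"az":0},{"tx":0,"ty":0,"tz":0.94,"ax":0,"ay":0,"az":0},{"tx":0,"ty":0,"tz":0.94,"ax":0,"ay":0,"az":0}]'
python3 -c "
from h import *
s=manip.state();p=s['position'];print(p,topal(*p[:2],yaw()))
snap('wrist','pics/w8.png')"
```

```text
time: 39.67
position: [452.7, -76.3, 126.4]
ee_rot: [0.999, -0.048, -0.001, -0.0]
contact_force: [-0.1, -1.2, -0.2]
finger_gap: 0.5
grip_force: 0.0
time: 40.08
position: [453.2, -75.5, 32.8]
ee_rot: [0.999, -0.046, -0.001, -0.0]
contact_force: [0.5, 0.8, 1.1]
finger_gap: 0.2
grip_force: 0.0
[453.16029207 -75.49532429  32.7656412 ] [-2.20302e+02 -1.16348e+02  3.00000e-03]
```

View pics/w8.png

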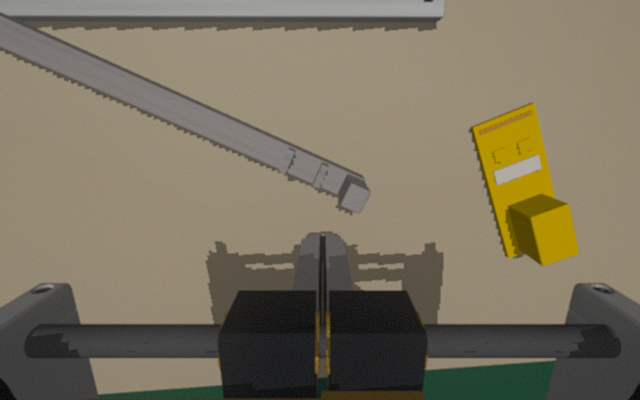

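```bash
python3 -m crank '[{"tx":0,"ty":0.14,"tz":0,"ax":0,"ay":0,"az":0},{"tx":0.12,"ty":0.16,"tz":0,"ax":0,"ay":0,"az":0},{"tx":0.24,"ty":0.2,"tz":0,"ax":0,"ay":0,"az":0},{"tx":0.36,"ty":0.25,"tz":0,"ax":0,"ay":0,"az":0},{"tx":0.48,"ty":0.29,"tz":0,"ax":0,"ay":0,"az":0}]'
python3 -m crank '[{"tx":0.12,"ty":0.03,"tz":0,"ax":0,"ay":0,"az":0},{"tx":0.24,"ty":0.05,"tz":0,"ax":0,"ay":0,"az":0},{"tx":0.36,"ty":0.07,"tz":0,"ax":0,"ay":0,"az":0},{"tx":0.48,"ty":0.09,"tz":0,"ax":0,"ay":0,"az":0},{"tx":0.6,"ty":0.1,"tz":0,"ax":0,"ay":0,"az":0}]'
python3 -c "
from h import *
s=manip.state();p=s['position'];print(p,topal(*p[:2],yaw()))"
```

```text
time: 40.55
position: [500.3, -111.4, 36.4]
ee_rot: [0.999, -0.046, 0.002, 0.002]
contact_force: [-3.3, -4.0, -0.6]
finger_gap: 0.8
grip_force: 2.5
time: 40.97
position: [558.5, -131.2, 36.6]
ee_rot: [0.999, -0.046, 0.001, 0.006]
contact_force: [-3.6, -13.5, -3.6]
finger_gap: 0.3
grip_force: 9.0
[ 558.4508464  -131.16910154   36.62295035] [-1.10160e+02 -1.61673e+02  4.00000e-03]
```

```bash
python3 -c "
from h import *
snap('wrist','pics/w9.png')"
```

```text
(no output)
```

View pics/w9.png

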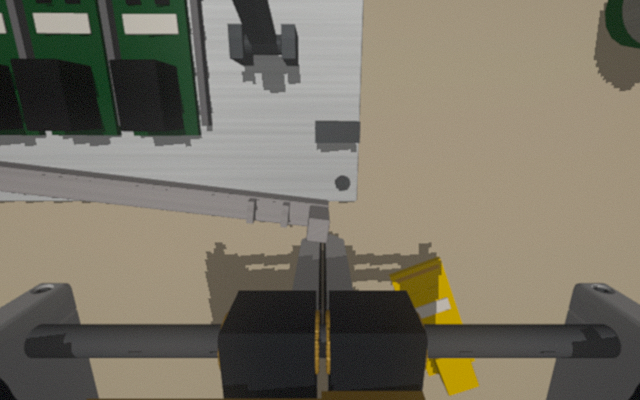

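```bash
python3 -m crank '[{"tx":0.08,"ty":0.01,"tz":0,"ax":0,"ay":0,"az":0},{"tx":0.16,"ty":0.02,"tz":0,"ax":0,"ay":0,"az":0},{"tx":0.24,"ty":0.03,"tz":0,"ax":0,"ay":0,"az":0},{"tx":0.3,"ty":0.03,"tz":0,"ax":0,"ay":0,"az":0},{"tx":0.3,"ty":0.03,"tz":0,"ax":0,"ay":0,"az":0}]'
python3 -m crank '[{"tx":0.03,"ty":0.01,"tz":0,"ax":0,"ay":0,"az":0},{"tx":0.06,"ty":0.01,"tz":0,"ax":0,"ay":0,"az":0},{"tx":0.08,"ty":0.01,"tz":0,"ax":0,"ay":0,"az":0},{"tx":0.1,"ty":0.01,"tz":0,"ax":0,"ay":0,"az":0},{"tx":0.1,"ty":0.01,"tz":0,"ax":0,"ay":0,"az":0}]'
python3 -c "
from h import *
s=manip.state();p=s['position'];print(p,topal(*p[:2],yaw()))"
```

```text
time: 41.43
position: [588.6, -130.8, 34.5]
ee_rot: [0.999, -0.046, 0.002, 0.0]
contact_force: [0.1, -0.2, 0.2]
finger_gap: 0.3
grip_force: 0.0
time: 41.85
position: [596.1, -132.5, 33.2]
ee_rot: [0.999, -0.047, 0.0, -0.0]
contact_force: [0.9, -0.9, -0.3]
finger_gap: 0.0
grip_force: 0.0
[ 596.1373197  -132.52554428   33.21693545] [-7.2517e+01 -1.5941e+02  2.0000e-03]
```

```bash
python3 -m crank '[{"tx":0.01,"ty":0.01,"tz":0,"ax":0,"ay":0,"az":0},{"tx":0.02,"ty":0.01,"tz":0,"ax":0,"ay":0,"az":0},{"tx":0.03,"ty":0.01,"tz":0,"ax":0,"ay":0,"az":0},{"tx":0.04,"ty":0.01,"tz":0,"ax":0,"ay":0,"az":0},{"tx":0.04,"ty":0.01,"tz":0,"ax":0,"ay":0,"az":0}]'
python3 - <<'E'
from h import *
p=manip.state()['position'];print(topal(*p[:2],yaw()))
cal("wrist");im=snap("wrist");o=im.copy()
pin=P(-55,155,PALP)
for th in(0,.03,.06):
    d=PALP[2]-np.pi/2-th;D=np.array([np.cos(d),np.sin(d)]);N=np.array([-D[1],D[0]])
    for j in(-8,8):
        a,b=[proj("wrist",[*(pin+k*D+j*N),27]) for k in(60,308)]
        cv2.line(o,*[tuple(int(round(v)) for v in q) for q in(a,b)],(255,0,0) if th==0 else (0,0,255),1)
    print(th,a,b)
cv2.imwrite("pics/w10.png",cv2.resize(np.hstack([o[0:300,0:400],im[0:300,0:400]]),(800,300))[:,:,::-1])
E
```

```text
time: 42.27
position: [596.9, -133.6, 33.0]
ee_rot: [0.999, -0.047, -0.003, -0.0]
contact_force: [-7.3, 0.7, 5.1]
finger_gap: 0.3
grip_force: 4.0
[-7.16910e+01 -1.60388e+02  3.00000e-03]
0 [-92.99977522 204.70149731] [310.67955589 206.01767526]
0.03 [-91.57944264 207.50340898] [310.94587044 220.19530477]
0.06 [-90.25100304 210.29903303] [310.76589395 233.99955572]
```

View pics/w10.png

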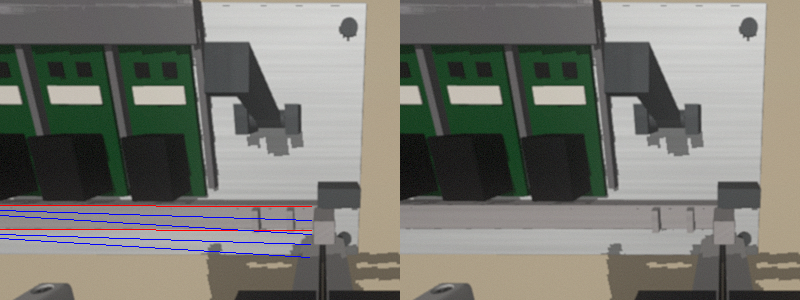

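```bash
python3 -m crank '[{"tx":-0.08,"ty":0,"tz":0,"ax":0,"ay":0,"az":0},{"tx":-0.2,"ty":0,"tz":0,"ax":0,"ay":0,"az":0},{"tx":-0.2,"ty":0,"tz":-0.4,"ax":0,"ay":0,"az":0},{"tx":-0.2,"ty":0,"tz":-0.8,"ax":0,"ay":0,"az":0},{"tx":-0.2,"ty":0,"tz":-1,"ax":0,"ay":0,"az":0}]' >/dev/null
python3 -m crank '[{"tx":0.2,"ty":-0.1,"tz":-0.25,"ax":0,"ay":0,"az":0},{"tx":0.4,"ty":-0.2,"tz":-0.25,"ax":0,"ay":0,"az":0},{"tx":0.8,"ty":-0.3,"tz":-0.25,"ax":0,"ay":0,"az":0},{"tx":0.8,"ty":-0.3,"tz":-0.25,"ax":0,"ay":0,"az":0},{"tx":0.8,"ty":-0.3,"tz":-0.25,"ax":0,"ay":0,"az":0}]'
python3 - <<'E'
from h import *
boards("top",300)
plan(*P(75,-130,PALP),160,-.096)
snap("top")
for r in manip.trace("top","hasp"): print(r["confidence"],r["box"])
E
```

```text
time: 43.15
position: [663.5, -109.3, 156.8]
ee_rot: [0.999, -0.046, -0.0, -0.0]
contact_force: [-0.6, 0.2, -0.3]
finger_gap: 0.6
grip_force: 0.0
board (np.float64(351.0), np.float64(147.0)) 409 (array([ 6.83112e+02, -4.55010e+01, -1.29000e-01]), np.float64(0.268)) dark 33 relay [655.3 -41.9]
board (np.float64(317.0), np.float64(143.0)) 436 (array([ 6.90777e+02,  5.21380e+01, -9.60000e-02]), np.float64(0.217)) dark 34 relay [662.9  54.8]
board (np.float64(299.0), np.float64(142.0)) 440 (array([ 6.94645e+02,  1.03481e+02, -9.50000e-02]), np.float64(0.212)) dark 36 relay [666.8 106.1]
board (np.float64(334.0), np.float64(144.0)) 431 (array([ 6.86622e+02,  4.22000e+00, -1.10000e-01]), np.float64(0.228)) dark 35 relay [658.8   7.3]
from [ 661.8 -109.8  157.8] -0.093 calls 1 rows 3.0
 tx 0.843 ty -0.002 tz -0.022 az 0.002
```

```bash
python3 -m crank '[{"tx":0.3,"ty":0,"tz":0,"ax":0,"ay":0,"az":0},{"tx":0.6,"ty":0,"tz":0,"ax":0,"ay":0,"az":0},{"tx":0.84,"ty":0,"tz":0,"ax":0,"ay":0,"az":0},{"tx":0.84,"ty":0,"tz":0,"ax":0,"ay":0,"az":0}]' >/dev/null
python3 -m crank '[{"tx":0,"ty":0,"tz":0.3,"ax":0,"ay":0,"az":0},{"tx":0,"ty":0,"tz":0.6,"ax":0,"ay":0,"az":0},{"tx":0,"ty":0,"tz":0.86,"ax":0,"ay":0,"az":0},{"tx":0,"ty":0,"tz":0.86,"ax":0,"ay":0,"az":0},{"tx":0,"ty":0,"tz":0.86,"ax":0,"ay":0,"az":0}]'
python3 -c "
from h import *
s=manip.state();p=s['position'];print(p,topal(*p[:2],yaw()))"
```

```text
time: 44.1
position: [743.4, -117.4, 70.7]
ee_rot: [0.999, -0.047, -0.002, -0.001]
contact_force: [0.0, -0.0, 0.9]
finger_gap: 0.5
grip_force: 0.0
[ 743.3847944  -117.37429235   70.68193162] [ 7.26010e+01 -1.30215e+02  2.00000e-03]
```

```bash
python3 -m crank '[{"tx":-0.15,"ty":0,"tz":0,"ax":0,"ay":0,"az":0},{"tx":-0.3,"ty":0,"tz":0,"ax":0,"ay":0,"az":0},{"tx":-0.4,"ty":0,"tz":0,"ax":0,"ay":0,"az":0},{"tx":-0.5,"ty":0,"tz":0,"ax":0,"ay":0,"az":0},{"tx":-0.6,"ty":0,"tz":0,"ax":0,"ay":0,"az":0}]'
python3 -m crank '[{"tx":-0.08,"ty":0,"tz":0.01,"ax":0,"ay":0,"az":0},{"tx":-0.16,"ty":0,"tz":0.03,"ax":0,"ay":0,"az":0},{"tx":-0.22,"ty":0,"tz":0.06,"ax":0,"ay":0,"az":0},{"tx":-0.28,"ty":0,"tz":0.1,"ax":0,"ay":0,"az":0},{"tx":-0.28,"ty":0,"tz":0.1,"ax":0,"ay":0,"az":0}]'
python3 -c "
from h import *
s=manip.state();p=s['position'];print(p,topal(*p[:2],yaw()))"
```

```text
time: 44.52
position: [688.6, -112.9, 77.5]
ee_rot: [0.999, -0.047, 0.004, 0.001]
contact_force: [1.7, -0.7, 0.7]
finger_gap: 0.5
grip_force: 0.5
time: 44.93
position: [656.5, -109.2, 61.5]
ee_rot: [0.999, -0.047, -0.001, -0.0]
contact_force: [-0.1, -0.1, 0.5]
finger_gap: 1.0
grip_force: 0.5
[ 656.51243403 -109.1692069    61.488501  ] [-1.46580e+01 -1.30375e+02  2.00000e-03]
```

```bash
python3 -m crank '[{"tx":-0.04,"ty":0,"tz":0.04,"ax":0,"ay":0,"az":0},{"tx":-0.07,"ty":0,"tz":0.09,"ax":0,"ay":0,"az":0},{"tx":-0.1,"ty":0,"tz":0.14,"ax":0,"ay":0,"az":0},{"tx":-0.12,"ty":0,"tz":0.19,"ax":0,"ay":0,"az":0},{"tx":-0.12,"ty":0,"tz":0.19,"ax":0,"ay":0,"az":0}]'
python3 -m crank '[{"tx":-0.01,"ty":0,"tz":0.04,"ax":0,"ay":0,"az":0},{"tx":-0.02,"ty":0,"tz":0.08,"ax":0,"ay":0,"az":0},{"tx":-0.02,"ty":0,"tz":0.1,"ax":0,"ay":0,"az":0},{"tx":-0.02,"ty":0,"tz":0.1,"ax":0,"ay":0,"az":0}]'
python3 -m crank '[{"tx":0,"ty":0,"tz":0.01,"ax":0,"ay":0,"az":0},{"tx":0,"ty":0,"tz":0.02,"ax":0,"ay":0,"az":0},{"tx":0,"ty":0,"tz":0.03,"ax":0,"ay":0,"az":0},{"tx":0,"ty":0,"tz":0.03,"ax":0,"ay":0,"az":0}]'
python3 -c "
from h import *
s=manip.state();p=s['position'];print(p,topal(*p[:2],yaw()))"
```

```text
time: 45.35
position: [644.7, -107.8, 41.1]
ee_rot: [0.999, -0.047, -0.002, -0.0]
contact_force: [-0.5, 0.2, -0.6]
finger_gap: 0.5
grip_force: 0.0
time: 45.68
position: [644.0, -107.9, 32.5]
ee_rot: [0.999, -0.047, -0.001, -0.0]
contact_force: [-0.1, -0.0, -0.1]
finger_gap: 0.7
grip_force: 0.0
time: 46.02
position: [644.4, -108.0, 30.7]
ee_rot: [0.999, -0.047, -0.0, -0.0]
contact_force: [-2.1, 0.3, 2.8]
finger_gap: 0.6
grip_force: 1.4
[ 644.43142333 -108.01435936   30.70548327] [-2.67940e+01 -1.30383e+02  2.00000e-03]
```

Contact at strap-closed height; press to the stop.

```bash
python3 -m crank '[{"tx":0,"ty":0,"tz":0.01,"ax":0,"ay":0,"az":0},{"tx":0,"ty":0,"tz":0.02,"ax":0,"ay":0,"az":0},{"tx":0,"ty":0,"tz":0.03,"ax":0,"ay":0,"az":0},{"tx":0,"ty":0,"tz":0.03,"ax":0,"ay":0,"az":0},{"tx":0,"ty":0,"tz":0.03,"ax":0,"ay":0,"az":0}]'
python3 -m crank '[{"tx":0,"ty":0,"tz":0.01,"ax":0,"ay":0,"az":0},{"tx":0,"ty":0,"tz":0.03,"ax":0,"ay":0,"az":0},{"tx":0,"ty":0,"tz":0.03,"ax":0,"ay":0,"az":0},{"tx":0,"ty":0,"tz":0.03,"ax":0,"ay":0,"az":0}]'
```

```text
time: 46.43
position: [644.5, -108.0, 30.4]
ee_rot: [0.999, -0.047, -0.0, 0.0]
contact_force: [-6.2, 1.2, 14.2]
finger_gap: 0.7
grip_force: 7.4
time: 46.77
position: [644.6, -108.0, 30.1]
ee_rot: [0.999, -0.046, -0.0, 0.0]
contact_force: [-10.8, 2.5, 26.1]
finger_gap: 0.6
grip_force: 13.3
```

```bash
python3 -m crank '[{"tx":0,"ty":0,"tz":-0.1,"ax":0,"ay":0,"az":0},{"tx":0,"ty":0,"tz":-0.4,"ax":0,"ay":0,"az":0},{"tx":0,"ty":0,"tz":-0.8,"ax":0,"ay":0,"az":0},{"tx":0,"ty":0,"tz":-1,"ax":0,"ay":0,"az":0}]' >/dev/null
python3 -m crank '[{"tx":-0.4,"ty":-0.3,"tz":-0.4,"ax":0,"ay":0,"az":0},{"tx":-0.8,"ty":-0.5,"tz":-0.8,"ax":0,"ay":0,"az":0},{"tx":-0.8,"ty":-0.5,"tz":-0.8,"ax":0,"ay":0,"az":0},{"tx":-0.8,"ty":-0.5,"tz":-0.8,"ax":0,"ay":0,"az":0},{"tx":-0.8,"ty":-0.5,"tz":-0.8,"ax":0,"ay":0,"az":0}]'
python3 - <<'E'
from h import *
im=snap("wrist")
cv2.imwrite("pics/w11.png",cv2.resize(im[0:260,130:530],None,fx=2,fy=2,interpolation=cv2.INTER_CUBIC)[:,:,::-1])
E
```

```text
time: 47.52
position: [570.5, -50.4, 206.8]
ee_rot: [0.999, -0.046, 0.003, 0.001]
contact_force: [-0.1, 0.0, 0.4]
finger_gap: 0.3
grip_force: 0.0
```

View pics/w11.png

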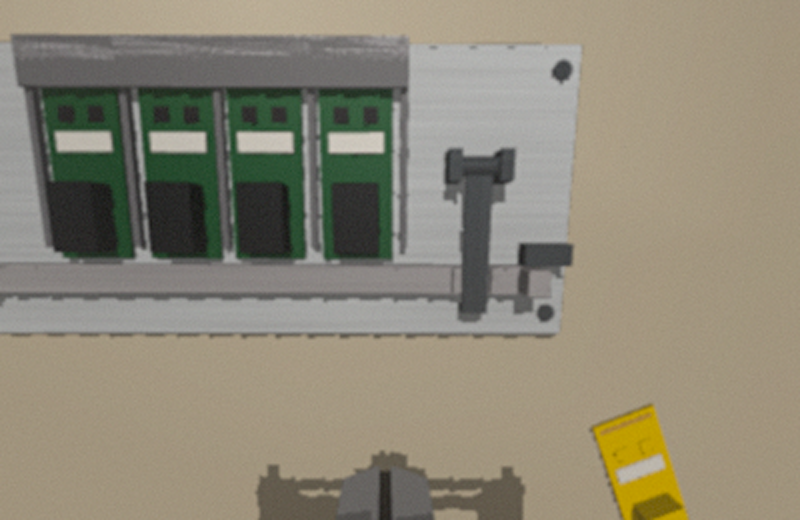

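The picture shows all four boards home under the lip, with the bar on its stop at crop (540,280). The hasp is down over the bar at (475,240).

```bash
python3 -c "
from workcell import manip
print(manip.hand_in())"
```

```text
the job is handed in; nothing more can be done
None
```

I handed the job in at about 48 s: all four green boards are home in lanes 1–4, the keeper bar is on its stop and the hasp is pressed fully down over it; the hand-in returned no verdict, so this rests on my last picture and the contact forces.

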